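# Load and start the tablet dosing unit of a laundry room

## Task

Load the tablet dosing unit beside the washing machines: draw its tray out and put every washing tablet lying on the counter into it, round ones in the compartment on the tall column's side, rectangular ones in the other. Then push the tray fully home, next switch the unit on by pushing the switch hidden under the lip of the column's cap fully up from below, and last press the plunger on top of the column all the way down to its stop, hold it there for a moment and let it come back up. Do not disturb the bottle, the tub or the peg box standing by.

Things in the scene. Friction and masses are not known exactly. Their poses are not given: they have to be found in the camera images.
- unit: the white dosing unit, fixed to the counter: a low tray bay on the right, a tall column on the left, joined by a bridge 50 mm high (x 40 to 190, y 116 to 180 mm). Origin: on the counter, in the middle of the bay's front opening; x points from the front into the unit (away from the robot), y left (towards the column), z up
- bay_cover (a point): middle of the front edge of the tray bay's clear cover, on its top, 70 mm above the counter, over the unit's origin. The bay reaches from here 190 mm back and 116 mm to each side; the tray slides out from under it towards the unit's -x
- lip (a point): middle of the front lower edge of the lip of the column's cap, 205 mm above the counter. The cap is a grey slab 15 mm thick, 150 mm wide, overhanging by 40 mm the front of the white column (140 mm wide, 170 mm deep, its front at the unit's x = 0, its middle at y = 250 mm). A small black stud on the cap stands right above the hidden switch
- tray (a joint): how far the tray is drawn out, m: 0 = fully home, 0.15 = fully out; takes about 2 N, stays where left, starts at 0.05 to 0.08. The grey tray has 2 compartments side by side, each 144 mm long (unit's x) and 94 mm wide (y), floor 7 mm above the counter; divider and side walls, 6 to 7 mm thick, reach 47 mm above the counter
- tray_front (a point): top of the tray's front wall, at mid-width on its inner face, 54 mm above the counter. The wall is 6 mm thick (outer face nearer the robot, with a thin grip strip) and 214 mm wide. Closed fingers can be hooked behind it, inside a compartment, to draw the tray out, or pushed against its outer face
- bay_round (a point): centre of the floor of the tray's left compartment (+y, on the column's side), for round tablets; axes as the unit's; moves with the tray
- bay_flat (a point): centre of the floor of the tray's right compartment (-y, away from the column), for rectangular tablets; axes as the unit's; moves with the tray
- switch (a joint): how far the hidden switch has been pushed up, m: 0 = off (hanging), 0.010 = fully up, on. It slides straight up, needs about 4 N and stays where it is left
- switch_face (a point): centre of the underside of the hidden switch, a black block 16 mm (unit's x) by 40 mm (y) hanging 30 mm below the lip of the column's cap, 175 mm above the counter when off. Its front face is 12 mm behind the lip's edge, its back 12 mm before the column. With the tool tilted 45 to 60 degrees, fingers pointing forward and down, closed fingertips reach under it
- plunger (a joint): how far the plunger is pressed down, m: 0 = up, 0.025 = at its stop. A spring returns it; it takes 2 N to start and 11 N at the stop
- plunger_top (a point): centre of the top of the plunger's head, a black disc 40 mm in diameter on a steel rod on top of the column, 285 mm above the counter when up
- puck1: round washing tablet, a plain white puck 38 mm in diameter and 18 mm thick, 30 g, lying flat on the counter; origin: centre of its underside, z up. None if absent in this run
- puck2: round washing tablet, a plain white puck 38 mm in diameter and 18 mm thick, 30 g, lying flat on the counter; origin: centre of its underside, z up. None if absent in this run
- puck3: round washing tablet, a plain white puck 38 mm in diameter and 18 mm thick, 30 g, lying flat on the counter; origin: centre of its underside, z up. None if absent in this run
- bar1: rectangular washing tablet, a plain white block 44 mm (its x) by 30 mm (its y) by 18 mm thick, 35 g, lying flat on the counter; origin: centre of its underside, z up. None if absent in this run
- bar2: rectangular washing tablet, a plain white block 44 mm (its x) by 30 mm (its y) by 18 mm thick, 35 g, lying flat on the counter; origin: centre of its underside, z up. None if absent in this run
- bar3: rectangular washing tablet, a plain white block 44 mm (its x) by 30 mm (its y) by 18 mm thick, 35 g, lying flat on the counter; origin: centre of its underside, z up. None if absent in this run
- bottle: bystander: white bottle 72 mm in diameter, 210 mm high, loose; origin: centre of its underside
- tub: bystander: empty white tub, 110 mm in diameter, 70 mm high, loose; origin: centre of its underside
- pegbox: bystander: open grey box for clothes pegs, 130 by 180 by 70 mm; origin: centre of its underside

How it is judged:
By the outcome, as a careful person would: the job done as asked, in the order asked, and still so for the second after the job is handed in, with the robot touching nothing.
Of puck1, puck2, puck3, bar1, bar2, bar3 only 4 to 6 are there at a start; the rules pass over those that are not, and their reading is None.
At some moment in a run one of puck1, puck2, puck3, bar1, bar2, bar3 may be knocked a few centimetres aside while the robot is not near it.
Once in a run the grip may slacken for a moment while it holds something.
It also fails if it takes over 208 s, if anything falls off the work surface, if the arm or the gripper's body presses on something with over 40 N, if the wrist force passes 120 N, or if a joint passes its speed limit or range.

## Robot

A 6-joint arm with a two-finger parallel gripper is mounted at the origin on the work surface. World frame = base frame: x ahead of the robot, y to its left, z up, the work surface at z = 0. Lengths are in m, angles in rad, forces in N, time in s.
With the tool pointing down it reaches from about 0.375 to 0.925 m from the base axis. Payload 5.7 kg.
Tool frame: the origin (TCP) lies at the very end of the fingers, on their centre line; the grasp point (between the pads) lies 19 mm behind it (bot.pinch_z is the distance from the TCP to the grasp point, in m); z points along the fingers, y is the line along which they close (so a half turn about z gives the same grasp; the last joint's range is limited). The gripper opens to 85 mm and grips with 20 to 120 N. Pads are 22 mm wide; open, the fingers measure 114 mm over their backs; the gripper's body (76 mm by 85 mm) begins 54 mm behind the grasp point. The pads swing forward as they close: fully open they stand 13 mm farther back than shut.
Start: joints at [1.171, 0.359, 1.51, -0, 1.272, -0.115], TCP at [0.169, 0.576, 0.231] pointing down, gripper open.
Joint ranges: [-2.97, 2.97], [-1.01, 2.36], [0.21, 2.38], [-0.96, 4.11], [0.2, 2.71], [-2.98, 2.98]. Speed limits (rad/s): [2.39, 2.39, 3.14, 3.14, 3.14, 3.14].

## Interface

Orientations are given as a rotation vector (axis times angle).
In Python, from bench import bot gives the robot as it stands.
- The arm moves only by the tool step_arm, never from a script. Its argument "deltas" is a list of rows, each a list of 4 numbers: the shift along the tool's x, y, z in mm, then the turn about the tool's z in degrees. A call has 1 to 20 rows; each row shifts and turns the commanded pose from where the row before left it, along the tool's axes as they then stand; what a row does not reach is not made up. A row lasts 1/10 s, in which the tool goes at most 50 mm and 8.59 degrees, less where a joint would pass 70% of its speed; a pose out of reach is approached as far as the arm can. A call is refused whole if a number of a shift passes 50 or a number of a turn 8.59, either way. A call with a gripper value outside its range is refused whole. "hand" is the finger opening in mm, from 0 to 85.4, set as the call begins (left out, the last holds). The fingers move at their own pace and stop on an object; the grip force is fixed at half the most. Time passes only in rows, so rows that do not move let the fingers close. It gives the time, the measured TCP pose, the force, the opening and the grip force at its end, in the units of the state.
- bot.state(): the state, without advancing time (a new reading comes with each control period).
- bot.capture(name): name is "scene" or "side" or "wrist"; returns the picture (400x640x3 uint8, blue, green, red); there is no depth.
- bot.calibration(name): a dict with "camera_matrix" (3x3 intrinsics, pixels), "distortion" ([k1, k2, p1, p2, k3] as OpenCV has them; the pictures are not rectified), "camera_from_world" (4x4, takes a point from world to camera coordinates). Camera axes: x right, y up, looking along -z (the intrinsics and any distortion apply to the point x, -y, -z); pixel columns grow to the right and rows downward; lengths in m; the calibration is good to about 2 mm. A picture is of the moment at which its call begins: read the wrist's pose just before it. calibration takes no time and is no camera call; for the wrist camera it gives the pose at the moment of the call.
- bot.close_job(): hands the job in; it is judged then, once.
The state is a dict: "t": time; "joints": joint angles; "joint_velocities": joint speeds; "effort": joint torques, N m; "position": TCP position; "ee_rot": TCP orientation; "ft_force": force on the tool from outside, world axes, zero at the start; "torque": the same for the moment, N m; "finger_gap": opening from 0.0 (shut) to 1.0 (fully open); "finger_force": force on a finger pad.
Only numpy, scipy, OpenCV 4.12 (cv2) and the standard library are available. Lean on these libraries where they do the work, as an engineer would, in place of code of your own. Each camera call takes 0.05 s, during which the arm holds its last target. There are 200 camera calls.

## Working session

There is one attempt and no reset: what is moved stays moved. The work goes in short steps, Python scripts to look and compute and a tool call to move; the robot and the scene stay as the last step left them, time stands still between calls to the robot, and variables do not carry over. Pictures are saved under pics/ and viewed, at most 14 in all, crops included, and the job is handed in when it is done.

Besides the shell and the picture viewer there is one more tool, called after "Emit:" as a command line: name --pt "numbers of a row" for each row, then --argument value for the rest. step_arm: Moves the arm, as the interface text tells. Its arguments: {"type":"object","properties":{"deltas":{"type":"array","items":{"type":"array","items":{"type":"number"}}},"hand":{"type":"number"}},"required":["deltas"]}

```bash
ls; mkdir -p pics; cat > h.py <<'E'
import numpy as np, cv2
from scipy.spatial.transform import Rotation as R
from bench import bot
def cal(n):
    c=bot.calibration(n); return np.array(c["camera_matrix"]),np.array(c["distortion"]),np.array(c["camera_from_world"])
def ray(n,uv,c=None):
    K,D,T=c or cal(n)
    p=cv2.undistortPoints(np.array(uv,float).reshape(-1,1,2),K,D).reshape(-1,2)
    d=np.c_[p[:,0],-p[:,1],-np.ones(len(p))]
    return -T[:3,:3].T@T[:3,3], d@T[:3,:3]
def onz(n,uv,z,c=None):
    o,d=ray(n,uv,c); z=np.broadcast_to(z,len(d)); return o+d*((z-o[2])/d[:,2])[:,None]
def proj(n,P,c=None):
    K,D,T=c or cal(n)
    q=np.atleast_2d(P)@T[:3,:3].T+T[:3,3]; q=q*[1,-1,-1]
    return cv2.projectPoints(q,np.zeros(3),np.zeros(3),K,D)[0].reshape(-1,2)
def snap(n,f):
    im=bot.capture(n); cv2.imwrite('pics/'+f,im); return im
E
python3 - <<'E'
from h import *
for n in ["scene","side","wrist"]:
    snap(n,n+"0.png"); K,D,T=cal(n); print(n,K[0,0],D.round(3).ravel(),(-T[:3,:3].T@T[:3,3]).round(3))
s=bot.state(); print(s)
E
```

```text
pics
scene 384.8303271350555 [-0.034  0.     0.     0.     0.   ] [ 1.553 -0.44   1.103]
side 440.6126232741194 [-0.107  0.     0.     0.     0.   ] [-0.17  -0.987  0.914]
wrist 278.32685631242003 [0.016 0.    0.    0.    0.   ] [0.095 0.597 0.373]
{'t': 0.15, 'joints': array([ 1.17088015e+00,  3.59349120e-01,  1.51118047e+00,  2.00691614e-05,
        1.27249893e+00, -1.15070169e-01]), 'joint_velocities': array([-6.57551735e-04, -2.29825312e-03, -5.53520019e-03, -7.92861453e-04,
       -1.94484203e-03,  6.86061666e-05]), 'effort': array([-1.18955828e-03, -5.28027534e+01, -2.78927565e+01, -1.27341314e-04,
        8.26618314e-03, -3.23689108e-05]), 'position': array([0.16838529, 0.57534575, 0.23064227]), 'ee_rot': array([-4.45878500e-01, -3.10940158e+00,  2.17314639e-03]), 'ft_force': array([0.0546478 , 0.13179242, 0.38524718]), 'torque': array([ 0.01841167, -0.00569275, -0.0379681 ]), 'finger_force': 0.0, 'finger_gap': 1.0017013795591199}
```

View pics/scene0.png

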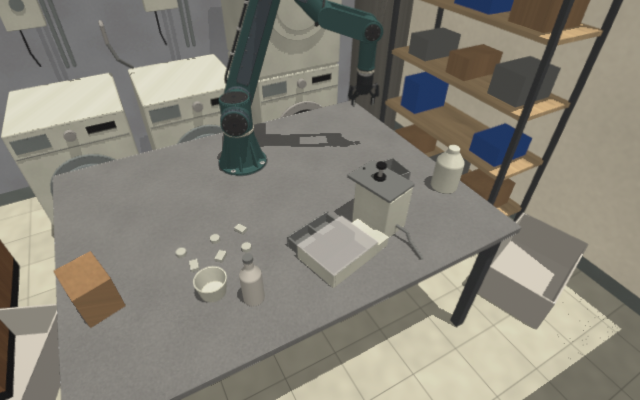

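View pics/side0.png

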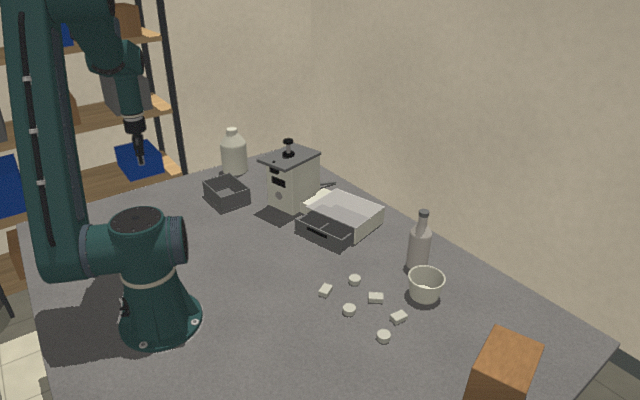

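The scene shows the unit around (345,225) in scene and (320,190) in side, with six tablets around (215,245) in scene and (365,305) in side. I'll enlarge those areas.

```bash
python3 - <<'E'
from h import *
a=cv2.imread('pics/scene0.png'); b=cv2.imread('pics/side0.png')
# unit: scene 280..420 x150..285 ; side 250..390 x 130..255
z=lambda im,x,y,w,h,s: cv2.resize(im[y:y+h,x:x+w],None,fx=s,fy=s,interpolation=cv2.INTER_CUBIC)
def grid(im,x,y,s):
    for i in range(0,im.shape[1]//s,10):
        cv2.putText(im,str(x+i),(i*s,8),0,.3,(0,255,255),1); cv2.line(im,(i*s,10),(i*s,14),(0,255,255),1)
    for j in range(0,im.shape[0]//s,10):
        cv2.putText(im,str(y+j),(0,j*s+3),0,.3,(0,255,255),1)
    return im
cv2.imwrite('pics/c1.png',grid(z(b,250,130,140,125,5),250,130,5))
cv2.imwrite('pics/c2.png',np.vstack([grid(z(b,310,265,130,85,5)[:,:],310,265,5)]))
cv2.imwrite('pics/c3.png',grid(z(a,280,155,140,120,5),280,155,5))
E
```

```text
(no output)
```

View pics/c1.png

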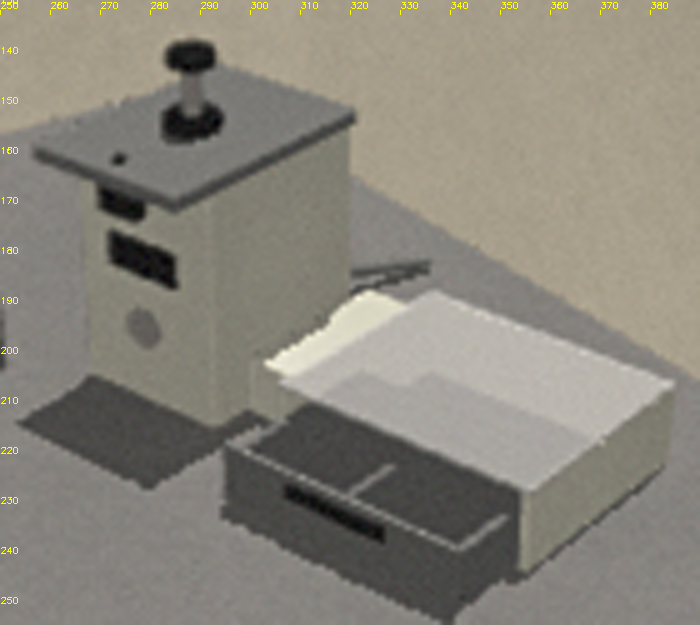

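View pics/c3.png

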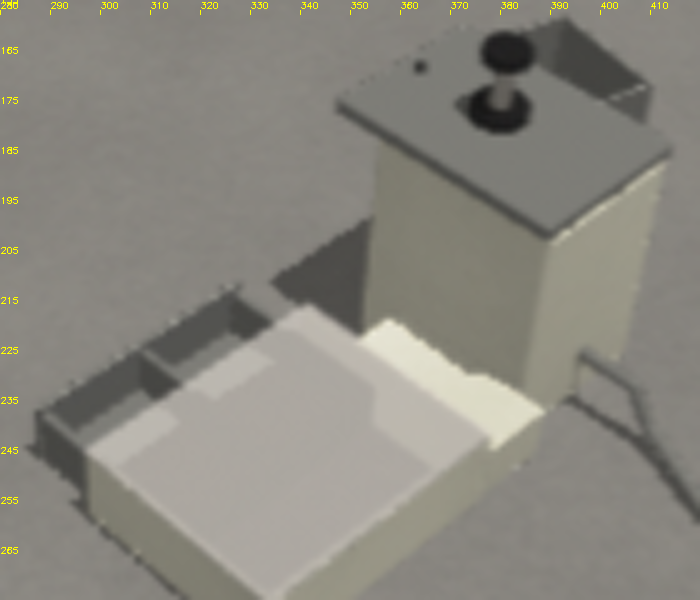

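View pics/c2.png

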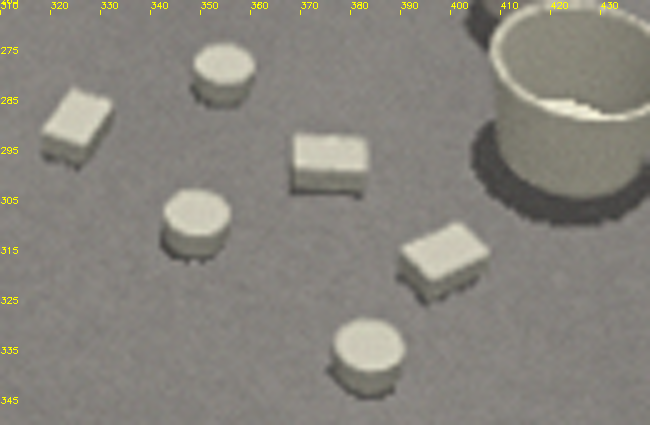

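```bash
cat > fit.py <<'E'
from h import *
from scipy.optimize import least_squares
S=[((0,.116,.07),(280,381)),((0,-.116,.07),(523,491)),((.19,-.116,.07),(673,383)),((.19,.116,.07),(435,290)),((0,-.116,0),(520,580)),
 ((-.04,.325,.22),(36,149)),((-.04,.175,.22),(177,201)),((0,.18,0),(212,424)),((0,.32,0),(93,376))]
C=[((0,.116,.07),(307,303)),((0,-.116,.07),(88,452)),((-.04,.175,.22),(338,98))]
cs=cal('side'); cc=cal('scene')
SP=np.array([a for a,_ in S]); SU=np.array([b for _,b in S])/5+[249.6,129.6]
CP=np.array([a for a,_ in C]); CU=np.array([b for _,b in C])/5+[279.6,154.6]
def W(p,P): return np.c_[P@R.from_euler('z',p[2]).as_matrix()[:3,:3].T][:, :]+[p[0],p[1],0]
f=lambda p: np.r_[(proj('side',W(p,SP),cs)-SU).ravel(),(proj('scene',W(p,CP),cc)-CU).ravel()]
r=least_squares(f,[.7,.1,0],loss='soft_l1'); p=r.x; print('unit',p.round(4),'yaw deg',np.degrees(p[2]).round(2)); print(f(p).reshape(-1,2).round(1).tolist())
inv=lambda q: (np.atleast_2d(q)-[p[0],p[1],0])@R.from_euler('z',p[2]).as_matrix()
c1=lambda X:[np.array(X)/5+[249.6,129.6]]
c3=lambda X:[np.array(X)/5+[279.6,154.6]]
print('stud',inv(onz('side',c1((119,158)),.222,cs)).round(4),inv(onz('scene',c3((420,66)),.222,cc)).round(4))
print('plunger',inv(onz('side',c1((190,47)),.285,cs)).round(4),inv(onz('scene',c3((508,45)),.285,cc)).round(4))
print('tray corners',inv(onz('side',np.array([(225,450),(462,548)])/5+[249.6,129.6],.054,cs)).round(4).tolist(),inv(onz('scene',np.array([(40,413),(235,290)])/5+[279.6,154.6],.054,cc)).round(4).tolist())
c2=lambda X:np.array(X)/5+[309.6,264.6]
print('pucks',onz('side',c2([(225,66),(197,212),(369,346)]),.018,cs).round(4).tolist())
for n,q in dict(A=[(76,89),(113,99),(82,148),(42,126)],B=[(294,135),(366,137),(368,170),(292,167)],C=[(457,223),(490,249),(437,278),(402,251)]).items():
    P=onz('side',c2(q),.018,cs)[:,:2]; e=np.roll(P,-1,0)-P
    print(n,P.mean(0).round(4),np.linalg.norm(e,axis=1).round(3),np.degrees(np.arctan2(e[:,1],e[:,0])).round(0))
print('bystanders',onz('side',[(227,203),(420,270),(425,297),(233,172)],0,cs).round(3).tolist())
np.save('unit.npy',p)
E
python3 fit.py
```

```text
unit [0.6579 0.073  0.2343] yaw deg 13.43
[[-0.9, 0.1], [0.6, 0.3], [0.6, 0.4], [-0.5, -0.1], [0.4, -1.0], [-0.7, -1.7], [-0.5, -0.9], [0.8, 1.4], [-0.4, -0.8], [0.6, 0.5], [-0.9, -0.4], [-0.1, 0.4]]
stud [[-0.0226  0.2494  0.222 ]] [[-0.0267  0.2532  0.222 ]]
plunger [[0.0584 0.2512 0.285 ]] [[0.054  0.2529 0.285 ]]
tray corners [[-0.0765, 0.0973, 0.054], [-0.0629, -0.1091, 0.054]] [[-0.0623, -0.1069, 0.054], [-0.0647, 0.0965, 0.054]]
pucks [[0.555, -0.1949, 0.018], [0.458, -0.2843, 0.018], [0.4666, -0.4189, 0.018]]
A [ 0.4535 -0.1772] [0.024 0.048 0.031 0.04 ] [ -59. -150.  104.   22.]
B [ 0.554  -0.2926] [0.043 0.029 0.045 0.028] [ -39. -131.  140.   46.]
C [ 0.5515 -0.3926] [0.026 0.04  0.027 0.041] [-90. 177.  92.  -4.]
bystanders [[0.452, 0.491, 0.0], [0.767, -0.278, 0.0], [0.683, -0.376, 0.0], [0.603, 0.736, 0.0]]
```

```bash
cat >> h.py <<'E'
try: U=np.load('unit.npy')
except Exception: U=None
def u2w(P):
    return np.array(P)@R.from_euler('z',U[2]).as_matrix().T+[U[0],U[1],0]
def w2u(P): return (np.array(P)-[U[0],U[1],0])@R.from_euler('z',U[2]).as_matrix()
def yawx(s):
    x=R.from_rotvec(s['ee_rot']).as_matrix()[:,0]; return np.degrees(np.arctan2(x[1],x[0]))
def go(x,y,z,yaw=None,s=None,sym=True):
    "tool x axis to world yaw (deg); prints turn, then shift in tool axes after turn (mm)"
    s=s or bot.state(); y0=yawx(s); yaw=y0 if yaw is None else yaw
    m=180 if sym else 360
    d=(yaw-y0+m/2)%m-m/2; t=-d
    M=R.from_rotvec(s['ee_rot']).as_matrix()@R.from_euler('z',t,degrees=True).as_matrix()
    dv=(np.array([x,y,z])-s['position'])@M*1000
    print(f"t={s['t']:.1f} turn {t:.1f} shift {dv.round(1)} norm {np.linalg.norm(dv):.0f}")
    return dv
def gou(x,y,z,dyaw=None,sym=True):
    w=u2w([x,y,z]); return go(*w,None if dyaw is None else np.degrees(U[2])+dyaw,sym=sym)
E
python3 - <<'E'
from h import *
print(u2w([-.035,.03,.2])); gou(-.035,.03,.2,180,sym=False)
E
```

```text
[0.61685502 0.09404578 0.2       ]
t=0.1 turn -29.7 shift [-324.5 -572.2   31. ] norm 659
```

Emit:
step_arm --pt "0 0 0 -7.4" --pt "0 0 0 -7.4" --pt "0 0 0 -7.4" --pt "0 0 0 -7.5" --pt "-20.3 -35.8 0 0" --pt "-20.3 -35.8 0 0" --pt "-20.3 -35.8 0 0" --pt "-20.3 -35.8 0 0" --pt "-20.3 -35.8 0 0" --pt "-20.3 -35.8 0 0" --pt "-20.3 -35.8 0 0" --pt "-20.3 -35.8 0 0" --pt "-20.3 -35.8 0 0" --pt "-20.3 -35.8 0 0" --pt "-20.3 -35.8 0 0" --pt "-20.3 -35.8 0 0" --pt "-20.3 -35.8 0 0" --pt "-20.3 -35.8 0 0" --pt "-20.3 -35.8 0 0" --pt "-20.3 -35.8 0 0" --hand 0

```text
t: 2.15
position: [0.6179, 0.0923, 0.231]
ee_rot: [0.366, -3.12, -0.0]
ft_force: [1.4, 0.6, -0.1]
finger_gap: 0.001
finger_force: 0.0
```

```bash
python3 - <<'E'
from h import *
s=bot.state();print(s['position'],s['joints'].round(2)); gou(-.035,.03,.2,180,sym=False)
snap('wrist','w1.png')
print(proj('wrist',u2w([[0,.116,.07],[0,-.116,.07],[-.06,0,.054]])).round(1))
a=cv2.resize(cv2.imread('pics/w1.png'),(800,500),interpolation=cv2.INTER_CUBIC); cv2.imwrite('pics/w1b.png',a)
E
```

```text
[0.61787517 0.09227671 0.23098767] [ 0.04  0.39  1.45  0.    1.29 -1.77]
t=2.1 turn -0.1 shift [ 0.6  2.  31. ] norm 31
[[399.6 217.2]
 [198.3 217.6]
 [298.5 163.3]]
```

View pics/w1b.png

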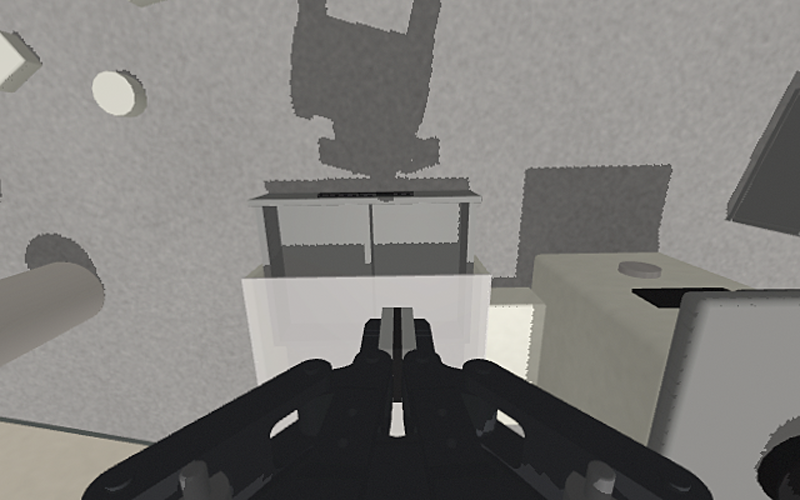

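The wrist view (1.25x) shows the cover's front corners at (244,277) and (490,272), the tray wall's outer top edge from (250,198) to (482,196), and the divider at (371,203). I'll refit with these.

```bash
cat > fit2.py <<'E'
import io,contextlib
with contextlib.redirect_stdout(io.StringIO()): exec(open('fit.py').read())
K,D,T=cal('wrist'); cw=(K,D,T)
WP=[(0,.116,.07),(0,-.116,.07)]; WU=np.array([(490,272),(244,277)])/1.25
tr=lambda d:np.array([(-d-.006,.107,.054),(-d-.006,-.107,.054)])
tw=np.array([(482,196),(250,198)])/1.25; ts=np.array([(225,450),(462,548)])/5+[249.6,129.6]; tc=np.array([(235,290),(40,413)])/5+[279.6,154.6]
WP=np.array(WP)
def g(p):
    q=tr(p[3])
    return np.r_[f(p),2*(proj('wrist',W(p,WP),cw)-WU).ravel(),2*(proj('wrist',W(p,q),cw)-tw).ravel(),(proj('side',W(p,q),cs)-ts).ravel(),(proj('scene',W(p,q),cc)-tc).ravel()]
r=least_squares(g,[*p,.06],loss='soft_l1'); p=r.x
print(p.round(4),np.degrees(p[2]).round(2)); print(g(p).reshape(-1,2).round(1).tolist()); np.save('unit.npy',p[:3])
print('stud',inv(onz('side',c1((119,158)),.222,cs)).round(4),inv(onz('scene',c3((420,66)),.222,cc)).round(4))
print('plunger',inv(onz('side',c1((190,47)),.285,cs)).round(4),inv(onz('scene',c3((508,45)),.285,cc)).round(4))
E
python3 fit2.py; python3 -c "
from h import *
gou(-.035,.03,.03,180,sym=False)"
```

```text
[0.6613 0.0693 0.2491 0.0627] 14.27
[[0.2, 0.4], [2.4, 0.3], [1.5, 0.2], [-0.0, -0.0], [2.1, -1.0], [-0.2, -1.1], [0.5, -0.5], [1.6, 1.9], [-0.0, -0.2], [-0.1, 1.1], [-1.1, 0.9], [-1.0, 0.9], [7.3, 0.6], [-0.5, -1.1], [4.7, -1.4], [-0.7, 2.0], [0.8, -1.4], [0.5, 0.6], [0.4, -0.9], [-1.5, 0.4]]
stud [[-0.0214  0.2541  0.222 ]] [[-0.0254  0.258   0.222 ]]
plunger [[0.0596 0.2548 0.285 ]] [[0.0553 0.2565 0.285 ]]
t=2.2 turn -1.0 shift [  3.    4.1 201. ] norm 201
```

Emit:
step_arm --pt "1.5 2 25 -1" --pt "1.5 2 25 0" --pt "0 0 25 0" --pt "0 0 25 0" --pt "0 0 25 0" --pt "0 0 25 0" --pt "0 0 25 0" --pt "0 0 25 0"

```text
t: 3.0
position: [0.6129, 0.097, 0.0301]
ee_rot: [0.393, -3.116, 0.0]
ft_force: [0.2, 0.6, 1.4]
finger_gap: -0.004
finger_force: 0.0
```

Emit:
step_arm --pt "10 0 0 0" --pt "10 0 0 0" --pt "10 0 0 0" --pt "10 0 0 0" --pt "10 0 0 0" --pt "10 0 0 0" --pt "10 0 0 0" --pt "10 0 0 0" --pt "10 0 0 0" --pt "5 0 0 0" --pt "0 0 0 0"

```text
t: 4.1
position: [0.5193, 0.0731, 0.031]
ee_rot: [0.393, -3.114, -0.0]
ft_force: [0.1, 0.3, -0.2]
finger_gap: 0.001
finger_force: 0.0
```

Emit:
step_arm --pt "4 0 0 0" --pt "4 0 0 0"

```text
t: 4.3
position: [0.5137, 0.0713, 0.0311]
ee_rot: [-0.393, 3.116, -0.0]
ft_force: [2.6, 0.5, -1.6]
finger_gap: -0.002
finger_force: 0.9
```

Emit:
step_arm --pt "2 0 0 0" --pt "0 0 0 0"

```text
t: 4.5
position: [0.5136, 0.0711, 0.0315]
ee_rot: [-0.392, 3.113, 0.0]
ft_force: [5.9, 2.2, -3.5]
finger_gap: 0.005
finger_force: 2.8
```

Emit:
step_arm --pt "2 0 0 0" --pt "0 0 0 0"

```text
t: 4.7
position: [0.5136, 0.071, 0.0317]
ee_rot: [-0.391, 3.11, 0.0]
ft_force: [8.2, 4.8, -6.3]
finger_gap: -0.003
finger_force: 4.6
```

Emit:
step_arm --pt "2 0 0 0" --pt "0 0 0 0"

```text
t: 4.9
position: [0.5137, 0.0708, 0.0321]
ee_rot: [-0.39, 3.106, 0.0]
ft_force: [12.0, 6.3, -7.9]
finger_gap: -0.004
finger_force: 6.5
```

Emit:
step_arm --pt "-12 0 0 0" --pt "0 0 -25 0" --pt "0 0 -30 0" --pt "0 0 -40 0" --pt "0 0 -40 0" --pt "0 0 -40 0" --pt "0 0 -30 0" --hand 85

```text
t: 5.6
position: [0.5191, 0.0727, 0.2386]
ee_rot: [-0.393, 3.117, -0.001]
ft_force: [0.6, -0.2, 0.2]
finger_gap: 0.995
finger_force: 0.0
```

```bash
python3 - <<'E'
from h import *
go(.57,-.29,.25)
E
```

```text
t=5.6 turn -0.0 shift [  40.8 -364.   -11.2] norm 366
```

Emit:
step_arm --pt "3.4 -30.3 -1 0" --pt "3.4 -30.3 -1 0" --pt "3.4 -30.3 -1 0" --pt "3.4 -30.3 -1 0" --pt "3.4 -30.3 -1 0" --pt "3.4 -30.3 -1 0" --pt "3.4 -30.3 -1 0" --pt "3.4 -30.3 -1 0" --pt "3.4 -30.3 -1 0" --pt "3.4 -30.3 -1 0" --pt "3.4 -30.3 -1 0" --pt "3.4 -30.3 -1 0" --pt "0 0 0 0" --pt "0 0 0 0"

```text
t: 7.0
position: [0.5693, -0.2896, 0.2475]
ee_rot: [0.391, -3.115, -0.003]
ft_force: [-0.6, 1.4, 1.3]
finger_gap: 0.995
finger_force: 0.0
```

```bash
python3 - <<'E'
from h import *
s=bot.state();print(s['position'],s['joints'].round(2),s['t'])
c=cal('wrist'); np.savez('w2c.npz',K=c[0],D=c[1],T=c[2])
snap('wrist','w2.png')
a=cv2.resize(cv2.imread('pics/w2.png'),(800,500),interpolation=cv2.INTER_CUBIC); cv2.imwrite('pics/w2b.png',a)
E
```

```text
[ 0.56927135 -0.28958373  0.24751205] [-0.58  0.4   1.4   0.    1.34 -2.4 ] 7.0
```

View pics/w2b.png

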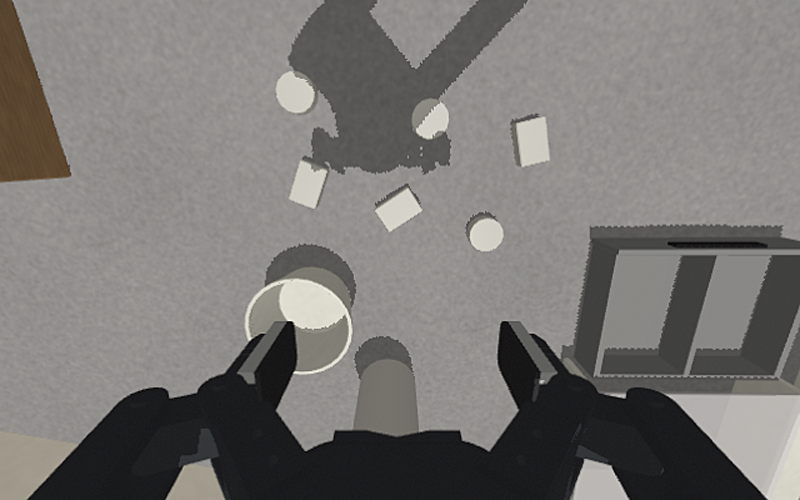

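```bash
python3 - <<'E'
from h import *
z=np.load('w2c.npz'); c=(z['K'],z['D'],z['T'])
k=1/1.25; s=lambda q:(np.array(q,float)+.5)*k-.5
print('pucks',onz('wrist',s([(486,235),(430,119),(295,92)]),.018,c)[:,:2].round(4).tolist())
for n,q in dict(A=[(514,121),(543,116),(551,160),(521,166)],B=[(377,210),(409,188),(422,207),(391,231)],C=[(303,159),(328,169),(315,208),(290,198)]).items():
    P=onz('wrist',s(q),.018,c)[:,:2]; e=np.roll(P,-1,0)-P
    print(n,P.mean(0).round(4),np.linalg.norm(e,axis=1).round(3),np.degrees(np.arctan2(e[:,1],e[:,0])).round(0))
print('divider front (-.15,0), back',w2u(onz('wrist',s([(713,258),(690,377)]),.047,c)).round(4).tolist())
print('front wall inner left/mid',w2u(onz('wrist',s([(613,252),(713,252)]),.054,c)).round(4).tolist())
print('side wall top mid -y',w2u(onz('wrist',s([(613,252),(598,377)]),.047,c)).round(4).tolist())
print('tub rim centre',onz('wrist',s([(299,325)]),.07,c).round(3))
E
```

```text
pucks [[0.5556, -0.1916], [0.4573, -0.2833], [0.4665, -0.4168]]
A [ 0.4521 -0.1776] [0.028 0.044 0.031 0.045] [ 113.   32.  -65. -151.]
B [ 0.5515 -0.2902] [0.041 0.024 0.042 0.027] [ 139.   50.  -38. -133.]
C [ 0.5492 -0.3887] [0.027 0.043 0.028 0.043] [ 83.  -8. -98. 171.]
divider front (-.15,0), back [[-0.1492, -0.0022, 0.047], [-0.0076, 0.0092, 0.047]]
front wall inner left/mid [[-0.1576, -0.1084, 0.054], [-0.1576, -0.0105, 0.054]]
side wall top mid -y [[-0.1556, -0.1039, 0.047], [-0.0068, -0.0941, 0.047]]
tub rim centre [[ 0.684 -0.363  0.07 ]]
```

```bash
cat >> h.py <<'E'
def chain(*wps):
    "wps: (x,y,z,yaw) world; prints turn, shift and rows for each leg"
    s=bot.state(); s=dict(s)
    for w in wps:
        x,y,z,yaw=w; y0=yawx(s); yaw=y0 if yaw is None else yaw
        d=yaw-y0
        while d>180:d-=360
        while d<-180:d+=360
        M=R.from_rotvec(s['ee_rot']).as_matrix()@R.from_euler('z',-d,degrees=True).as_matrix()
        v=(np.array([x,y,z])-s['position'])@M*1000
        n=int(max(np.ceil(np.linalg.norm(v)/30),1)); print(f"turn {-d:.1f}; shift {v.round(1).tolist()} /{n} = {(v/n).round(1).tolist()}")
        s['position']=np.array([x,y,z]); s['ee_rot']=R.from_matrix(M).as_rotvec()
def uw(x,y,z,dy=None):
    w=u2w([x,y,z]); return (*w,None if dy is None else np.degrees(U[2])+dy)
E
python3 - <<'E'
from h import *
chain((.555,-.193,.10,None),(.555,-.193,.002,None),(.555,-.193,.12,None),uw(-.034,.051,.12),uw(-.034,.051,.022),uw(-.034,.051,.12),(.4575,-.284,.10,None),(.4575,-.284,.002,None),(.4575,-.284,.12,None),uw(-.078,.051,.12))
E
```

```text
turn -0.0; shift [-10.2, 96.0, 147.8] /6 = [-1.7, 16.0, 24.6]
turn -0.0; shift [-0.2, -0.2, 98.0] /4 = [-0.0, -0.1, 24.5]
turn -0.0; shift [0.2, 0.2, -118.0] /4 = [0.0, 0.1, -29.5]
turn -0.0; shift [-134.2, 278.7, 0.3] /11 = [-12.2, 25.3, 0.0]
turn -0.0; shift [-0.2, -0.2, 98.0] /4 = [-0.0, -0.1, 24.5]
turn -0.0; shift [0.2, 0.2, -98.0] /4 = [0.0, 0.1, -24.5]
turn -0.0; shift [251.1, -342.8, 19.7] /15 = [16.7, -22.9, 1.3]
turn -0.0; shift [-0.2, -0.2, 98.0] /4 = [-0.0, -0.1, 24.5]
turn -0.0; shift [0.2, 0.2, -118.0] /4 = [0.0, 0.1, -29.5]
turn -0.0; shift [-207.2, 342.8, 0.4] /14 = [-14.8, 24.5, 0.0]
```

Emit:
step_arm --pt "-1.7 16 24.6 0" --pt "-1.7 16 24.6 0" --pt "-1.7 16 24.6 0" --pt "-1.7 16 24.6 0" --pt "-1.7 16 24.6 0" --pt "-1.7 16 24.6 0" --pt "0 0 0 0" --pt "0 0 24.5 0" --pt "0 0 24.5 0" --pt "0 0 24.5 0" --pt "0 0 16.5 0" --pt "0 0 8 0" --pt "0 0 0 0" --hand 62

```text
t: 8.35
position: [0.5561, -0.194, 0.0027]
ee_rot: [0.394, -3.116, -0.0]
ft_force: [0.0, -0.5, -0.2]
finger_gap: 0.726
finger_force: 0.0
```

Emit:
step_arm --pt "0 0 0 0" --pt "0 0 0 0" --pt "0 0 0 0" --pt "0 0 0 0" --pt "0 0 0 0" --pt "0 0 -18 0" --pt "0 0 -25 0" --pt "0 0 -25 0" --pt "0 0 -25 0" --pt "0 0 -25 0" --hand 30

```text
t: 9.35
position: [0.5563, -0.1942, 0.1227]
ee_rot: [-0.393, 3.116, -0.001]
ft_force: [0.2, 0.8, -0.2]
finger_gap: 0.414
finger_force: 59.9
```

Emit:
step_arm --pt "-12.2 25.3 0 0" --pt "-12.2 25.3 0 0" --pt "-12.2 25.3 0 0" --pt "-12.2 25.3 0 0" --pt "-12.2 25.3 0 0" --pt "-12.2 25.3 0 0" --pt "-12.2 25.3 0 0" --pt "-12.2 25.3 0 0" --pt "-12.2 25.3 0 0" --pt "-12.2 25.3 0 0" --pt "-12.2 25.3 0 0" --pt "0 0 0 0"

```text
t: 10.55
position: [0.6179, 0.1121, 0.1217]
ee_rot: [-0.397, 3.114, 0.002]
ft_force: [-0.2, 0.1, -0.9]
finger_gap: 0.415
finger_force: 59.9
```

```bash
python3 - <<'E'
from h import *
chain(uw(-.034,.051,.12),uw(-.034,.051,.022))
a=snap('wrist','w3.png')
P=u2w([[-.15,0,.047],[-.006,0,.047],[-.15,.1,.047],[-.006,.1,.047],[-.15,.1,.054],[0,.116,.07],[-.15,-.1,.054]]); print(proj('wrist',P).round(1))
for q in proj('wrist',P): cv2.circle(a,tuple(int(round(v)) for v in q),2,(0,0,255),-1)
cv2.imwrite('pics/w3b.png',cv2.resize(a,(800,500),interpolation=cv2.INTER_CUBIC))
E
```

```text
turn -0.0; shift [2.5, -1.3, 1.7] /1 = [2.5, -1.3, 1.7]
turn -0.0; shift [0.2, -0.1, 98.0] /4 = [0.1, -0.0, 24.5]
[[244.5  57.9]
 [257.3 246.8]
 [388.4  58.6]
 [374.6 247.3]
 [391.   56.4]
 [400.5 267.3]
 [ 90.7  53.6]]
```

View pics/w3b.png

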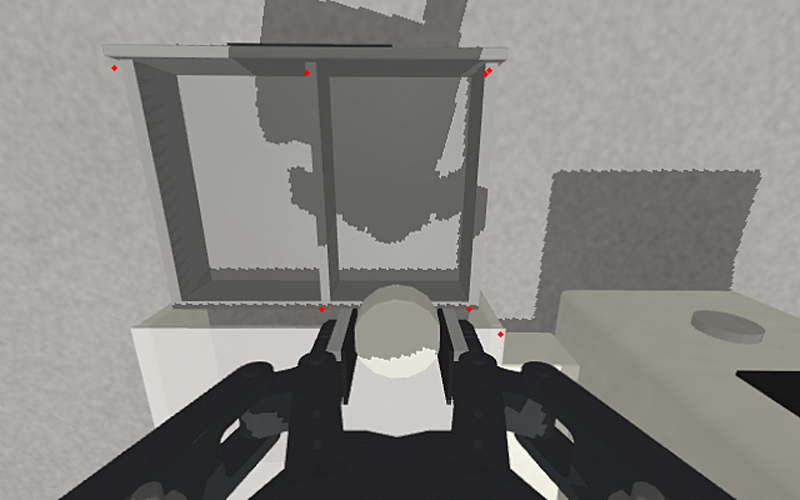

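```bash
cat > fit3.py <<'E'
import io,contextlib
with contextlib.redirect_stdout(io.StringIO()): exec(open('fit.py').read())
cw=cal('wrist'); k=lambda q:(np.array(q,float)+.5)/1.25-.5
P3=np.array([(-.156,-.107,.054),(-.156,.107,.054),(-.15,0,.047),(-.006,0,.047),(0,-.116,.07),(0,.116,.07)])
Q3=k([(104,46),(508,48),(317,62),(324,302),(132,328),(507,328)])
z=np.load('w2c.npz'); c2w=(z['K'],z['D'],z['T'])
P2=np.array([(-.15,0,.047),(-.006,0,.047),(-.15,-.0975,.054)]); Q2=k([(713,258),(690,377),(613,252)])
h3=lambda p:(proj('wrist',W(p,P3),cw)-Q3).ravel()
h2=lambda p:(proj('wrist',W(p,P2),c2w)-Q2).ravel()
for nm,g in dict(w3=h3,all=lambda p:np.r_[f(p),1.5*h3(p),h2(p)]).items():
    q=least_squares(g,p,loss='soft_l1').x; print(nm,q.round(4),np.degrees(q[2]).round(2)); print(' h3',h3(q).reshape(-1,2).round(1).tolist(),'\n h2',h2(q).reshape(-1,2).round(1).tolist(),'\n f',f(q).reshape(-1,2).round(1).tolist())
np.save('unit.npy',q)
E
python3 fit3.py; python3 -c "
from h import *
print(w2u([.5137,.071,0]))
chain(uw(-.034,.051,.12,180),uw(-.034,.051,.022))"
```

```text
w3 [0.6562 0.0721 0.251 ] 14.38
 h3 [[-1.5, -0.6], [2.4, 0.2], [-4.0, 1.5], [2.6, 0.7], [-0.5, -0.4], [0.7, -0.1]] 
 h2 [[5.9, -3.8], [-3.3, -1.6], [11.3, 2.7]] 
 f [[-1.4, 0.5], [0.8, 0.4], [-0.1, 0.2], [-1.6, 0.1], [0.5, -0.9], [-1.9, -1.0], [-1.2, -0.4], [0.0, 2.0], [-1.6, -0.0], [-0.2, 0.1], [-1.0, -0.3], [-1.2, -0.0]]
all [0.6564 0.0719 0.2515] 14.41
 h3 [[-2.0, -0.3], [1.9, 0.3], [-4.5, 1.7], [2.3, 0.9], [-0.8, -0.2], [0.4, -0.0]] 
 h2 [[5.6, -3.7], [-3.5, -1.5], [11.0, 2.9]] 
 f [[-1.4, 0.5], [0.9, 0.4], [0.0, 0.2], [-1.5, 0.1], [0.6, -0.9], [-1.8, -1.0], [-1.1, -0.3], [0.1, 2.0], [-1.6, -0.0], [-0.2, 0.1], [-1.0, -0.2], [-1.2, 0.0]]
[-0.13842188  0.03462689  0.        ]
turn 0.1; shift [5.8, 4.0, 1.5] /1 = [5.8, 4.0, 1.5]
turn -0.0; shift [0.1, 0.0, 98.0] /4 = [0.0, 0.0, 24.5]
```

Emit:
step_arm --pt "3 2 1.5 0" --pt "3 2 0 0" --pt "0 0 24.5 0" --pt "0 0 24.5 0" --pt "0 0 24.5 0" --pt "0 0 24.5 0" --pt "0 0 0 0"

```text
t: 11.3
position: [0.6068, 0.11, 0.0183]
ee_rot: [0.39, -3.11, -0.0]
ft_force: [-0.5, -0.3, -0.5]
finger_gap: 0.417
finger_force: 60.0
```

Emit:
step_arm --pt "0 0 0 0" --pt "0 0 0 0" --pt "0 0 0 0" --pt "0 0 -24.5 0" --pt "0 0 -24.5 0" --pt "0 0 -24.5 0" --pt "0 0 -24.5 0" --hand 50

```text
t: 12.0
position: [0.6106, 0.1113, 0.1214]
ee_rot: [-0.393, 3.115, -0.0]
ft_force: [-0.4, -0.2, 0.6]
finger_gap: 0.581
finger_force: 0.0
```

```bash
python3 - <<'E'
from h import *
chain((.4575,-.2845,.10,None),(.4575,-.2845,.002,None),(.4575,-.2845,.12,None),uw(-.078,.051,.12,180))
for n in ['side','scene']:
    im=snap(n,n+'1.png')
    g=im.min(2)
    m=((g>150)).astype(np.uint8)
    k,l,st,ce=cv2.connectedComponentsWithStats(m)
    for i in range(1,k):
        if 8<st[i,4]<260:
            p=onz(n,[ce[i]],.014)[0]
            if .3<p[0]<.75 and -.55<p[1]<-.05: print(n,st[i,4],p.round(3)[:2])
E
```

```text
turn -0.0; shift [246.7, -345.4, 21.1] /15 = [16.4, -23.0, 1.4]
turn -0.0; shift [0.2, 0.0, 98.0] /4 = [0.0, 0.0, 24.5]
turn -0.0; shift [-0.2, -0.0, -118.0] /4 = [-0.0, -0.0, -29.5]
turn -0.0; shift [-203.3, 346.7, 0.2] /14 = [-14.5, 24.8, 0.0]
side 190 [ 0.744 -0.323]
side 106 [ 0.455 -0.174]
side 108 [ 0.558 -0.29 ]
side 100 [ 0.461 -0.281]
side 128 [ 0.555 -0.389]
side 122 [ 0.47  -0.415]
scene 60 [ 0.447 -0.175]
scene 55 [ 0.451 -0.283]
scene 67 [ 0.46  -0.417]
scene 75 [ 0.548 -0.291]
scene 91 [ 0.546 -0.39 ]
scene 229 [ 0.692 -0.225]
```

Emit:
step_arm --pt "16.4 -23 1.4 0" --pt "16.4 -23 1.4 0" --pt "16.4 -23 1.4 0" --pt "16.4 -23 1.4 0" --pt "16.4 -23 1.4 0" --pt "16.4 -23 1.4 0" --pt "16.4 -23 1.4 0" --pt "16.4 -23 1.4 0" --pt "16.4 -23 1.4 0" --pt "16.4 -23 1.4 0" --pt "16.4 -23 1.4 0" --pt "16.4 -23 1.4 0" --pt "16.4 -23 1.4 0" --pt "16.4 -23 1.4 0" --pt "16.4 -23 1.4 0" --pt "0 0 24.5 0" --pt "0 0 24.5 0" --pt "0 0 24.5 0" --pt "0 0 16.5 0" --pt "0 0 8 0" --hand 62

```text
t: 14.1
position: [0.4566, -0.2834, -0.0012]
ee_rot: [0.393, -3.115, -0.002]
ft_force: [0.1, -0.4, -0.5]
finger_gap: 0.727
finger_force: 0.0
```

Emit:
step_arm --pt "0 0 0 0" --pt "0 0 0 0" --pt "0 0 0 0" --pt "0 0 0 0" --pt "0 0 0 0" --pt "0 0 -18 0" --pt "0 0 -25 0" --pt "0 0 -25 0" --pt "0 0 -25 0" --pt "0 0 -25 0" --hand 30

```text
t: 15.1
position: [0.4575, -0.2839, 0.1195]
ee_rot: [-0.393, 3.117, -0.0]
ft_force: [0.1, -0.1, -0.3]
finger_gap: 0.42
finger_force: 60.0
```

Emit:
step_arm --pt "-14.5 24.8 0 0" --pt "-14.5 24.8 0 0" --pt "-14.5 24.8 0 0" --pt "-14.5 24.8 0 0" --pt "-14.5 24.8 0 0" --pt "-14.5 24.8 0 0" --pt "-14.5 24.8 0 0" --pt "-14.5 24.8 0 0" --pt "-14.5 24.8 0 0" --pt "-14.5 24.8 0 0" --pt "-14.5 24.8 0 0" --pt "-14.5 24.8 0 0" --pt "-14.5 24.8 0 0" --pt "-14.5 24.8 0 0" --pt "0 0 0 0"

```text
t: 16.6
position: [0.5691, 0.1057, 0.1186]
ee_rot: [-0.397, 3.114, 0.001]
ft_force: [0.4, -0.1, 0.8]
finger_gap: 0.416
finger_force: 60.0
```

```bash
python3 - <<'E'
from h import *
chain(uw(-.078,.051,.12,180),uw(-.078,.051,.022),uw(-.078,.051,.12),(.4655,-.417,.10,None),(.4655,-.417,.002,None),(.4655,-.417,.12,None),uw(-.122,.051,.12,180))
E
```

```text
turn 0.1; shift [1.9, -3.5, -1.4] /1 = [1.9, -3.5, -1.4]
turn -0.0; shift [0.2, -0.1, 98.0] /4 = [0.1, -0.0, 24.5]
turn -0.0; shift [-0.2, 0.1, -98.0] /4 = [-0.1, 0.0, -24.5]
turn -0.0; shift [228.6, -477.0, 19.2] /18 = [12.7, -26.5, 1.1]
turn -0.0; shift [0.2, -0.1, 98.0] /4 = [0.1, -0.0, 24.5]
turn -0.0; shift [-0.2, 0.1, -118.0] /4 = [-0.1, 0.0, -29.5]
turn -0.0; shift [-184.5, 477.0, 0.7] /18 = [-10.3, 26.5, 0.0]
```

Emit:
step_arm --pt "0 0 0 0" --pt "0 0 24.5 0" --pt "0 0 24.5 0" --pt "0 0 24.5 0" --pt "0 0 22 0" --pt "0 0 0 0" --pt "0 0 0 0"

```text
t: 17.3
position: [0.5675, 0.1018, 0.0228]
ee_rot: [0.392, -3.116, 0.0]
ft_force: [-0.2, -0.6, 0.2]
finger_gap: 0.423
finger_force: 60.0
```

Emit:
step_arm --pt "0 0 0 0" --pt "0 0 0 0" --pt "0 0 0 0" --pt "0 0 -24.5 0" --pt "0 0 -24.5 0" --pt "0 0 -24.5 0" --pt "0 0 -24.5 0" --hand 50

```text
t: 18.0
position: [0.568, 0.1028, 0.1222]
ee_rot: [-0.393, 3.116, -0.0]
ft_force: [-0.4, -0.1, -0.6]
finger_gap: 0.585
finger_force: 0.0
```

```bash
cat >> h.py <<'E'
def detect(tag):
    out=[]
    for n in ['side','scene']:
        im=snap(n,n+tag+'.png'); k,l,st,ce=cv2.connectedComponentsWithStats((im.min(2)>150).astype(np.uint8))
        L=[onz(n,[ce[i]],.014)[0][:2] for i in range(1,k) if 8<st[i,4]<260]
        out.append([p for p in L if .3<p[0]<.64 and -.6<p[1]<-.05])
    for p in out[0]:
        for q in out[1]:
            if np.linalg.norm(p-q)<.03: print('tab',((p+q)/2).round(4))
    print(len(out[0]),len(out[1]))
E
python3 - <<'E'
from h import *
chain((.4655,-.417,.10,None),(.4655,-.417,.002,None),(.4655,-.417,.12,None),uw(-.122,.051,.12,180))
detect('2')
E
```

```text
turn -0.0; shift [228.5, -478.0, 22.2] /18 = [12.7, -26.6, 1.2]
turn -0.0; shift [0.1, 0.0, 98.0] /4 = [0.0, 0.0, 24.5]
turn -0.0; shift [-0.1, -0.0, -118.0] /4 = [-0.0, -0.0, -29.5]
turn -0.0; shift [-184.5, 477.0, -0.0] /18 = [-10.3, 26.5, -0.0]
tab [ 0.4512 -0.1745]
tab [ 0.553  -0.2905]
tab [ 0.5499 -0.3898]
tab [ 0.4649 -0.4164]
4 4
```

Emit:
step_arm --pt "12.7 -26.6 1.2 0" --pt "12.7 -26.6 1.2 0" --pt "12.7 -26.6 1.2 0" --pt "12.7 -26.6 1.2 0" --pt "12.7 -26.6 1.2 0" --pt "12.7 -26.6 1.2 0" --pt "12.7 -26.6 1.2 0" --pt "12.7 -26.6 1.2 0" --pt "12.7 -26.6 1.2 0" --pt "12.7 -26.6 1.2 0" --pt "12.7 -26.6 1.2 0" --pt "12.7 -26.6 1.2 0" --pt "12.7 -26.6 1.2 0" --pt "12.7 -26.6 1.2 0" --pt "12.7 -26.6 1.2 0" --pt "12.7 -26.6 1.2 0" --pt "12.7 -26.6 1.2 0" --pt "12.7 -26.6 1.2 0" --pt "0 0 24.5 0" --pt "0 0 24.5 0" --hand 62

```text
t: 20.1
position: [0.4655, -0.4195, 0.0498]
ee_rot: [-0.391, 3.116, -0.003]
ft_force: [0.4, 0.9, -0.3]
finger_gap: 0.727
finger_force: 0.0
```

Emit:
step_arm --pt "0 0 24.5 0" --pt "0 0 15.5 0" --pt "0 0 7 0" --pt "0 0 0 0"

```text
t: 20.5
position: [0.465, -0.4173, 0.0022]
ee_rot: [0.393, -3.116, -0.002]
ft_force: [-1.1, 0.6, -0.5]
finger_gap: 0.725
finger_force: 0.0
```

Emit:
step_arm --pt "0 0 0 0" --pt "0 0 0 0" --pt "0 0 0 0" --pt "0 0 0 0" --pt "0 0 0 0" --pt "0 0 -18 0" --pt "0 0 -25 0" --pt "0 0 -25 0" --pt "0 0 -25 0" --pt "0 0 -25 0" --hand 30

```text
t: 21.5
position: [0.4654, -0.4178, 0.1226]
ee_rot: [-0.393, 3.117, -0.001]
ft_force: [-0.6, -0.0, -0.9]
finger_gap: 0.413
finger_force: 59.9
```

Emit:
step_arm --pt "-10.3 26.5 0 0" --pt "-10.3 26.5 0 0" --pt "-10.3 26.5 0 0" --pt "-10.3 26.5 0 0" --pt "-10.3 26.5 0 0" --pt "-10.3 26.5 0 0" --pt "-10.3 26.5 0 0" --pt "-10.3 26.5 0 0" --pt "-10.3 26.5 0 0" --pt "-10.3 26.5 0 0" --pt "-10.3 26.5 0 0" --pt "-10.3 26.5 0 0" --pt "-10.3 26.5 0 0" --pt "-10.3 26.5 0 0" --pt "-10.3 26.5 0 0" --pt "-10.3 26.5 0 0" --pt "-10.3 26.5 0 0" --pt "-10.3 26.5 0 0" --pt "0 0 0 0" --pt "0 0 0 0"

```text
t: 23.5
position: [0.5265, 0.0906, 0.1214]
ee_rot: [-0.396, 3.116, -0.001]
ft_force: [1.9, -0.2, -0.2]
finger_gap: 0.413
finger_force: 60.0
```

```bash
python3 - <<'E'
from h import *
chain(uw(-.122,.051,.12,180),uw(-.122,.051,.022),uw(-.122,.051,.12),(.55,-.39,.12,82.5),(.55,-.39,.002,None),(.55,-.39,.12,None),uw(-.034,-.051,.12,0))
E
```

```text
turn 0.1; shift [0.9, 0.6, 1.4] /1 = [0.9, 0.6, 1.4]
turn -0.0; shift [0.0, 0.0, 98.0] /4 = [0.0, 0.0, 24.5]
turn -0.0; shift [-0.0, -0.0, -98.0] /4 = [-0.0, -0.0, -24.5]
turn 111.9; shift [-473.6, 87.0, 0.2] /17 = [-27.9, 5.1, 0.0]
turn -0.0; shift [0.0, -0.1, 118.0] /4 = [0.0, -0.0, 29.5]
turn -0.0; shift [-0.0, 0.1, -118.0] /4 = [-0.0, 0.0, -29.5]
turn 68.1; shift [184.0, -369.9, -0.1] /14 = [13.1, -26.4, -0.0]
```

Emit:
step_arm --pt "0.9 0.6 0 0" --pt "0 0 24.5 0" --pt "0 0 24.5 0" --pt "0 0 24.5 0" --pt "0 0 24.5 0" --pt "0 0 0 0" --pt "0 0 0 0"

```text
t: 24.2
position: [0.5252, 0.0898, 0.0232]
ee_rot: [0.391, -3.116, 0.0]
ft_force: [-0.0, -0.2, 0.6]
finger_gap: 0.416
finger_force: 60.0
```

Emit:
step_arm --pt "0 0 0 0" --pt "0 0 0 0" --pt "0 0 0 0" --pt "0 0 -24.5 0" --pt "0 0 -24.5 0" --pt "0 0 -24.5 0" --pt "0 0 -24.5 0" --pt "0 0 0 8" --pt "0 0 0 8" --pt "0 0 0 8" --pt "0 0 0 8" --pt "0 0 0 8" --pt "0 0 0 8" --pt "0 0 0 8" --pt "0 0 0 8" --pt "0 0 0 8" --pt "0 0 0 8" --pt "0 0 0 8" --pt "0 0 0 8" --pt "0 0 0 8" --hand 50

```text
t: 26.2
position: [0.5257, 0.0907, 0.1217]
ee_rot: [2.22, 2.222, 0.001]
ft_force: [-0.2, -0.7, 0.1]
finger_gap: 0.584
finger_force: 0.0
```

```bash
python3 - <<'E'
from h import *
detect('3')
chain((.55,-.39,.12,82.5),(.55,-.39,.002,None),(.55,-.39,.12,None),uw(-.034,-.051,.12,0))
E
```

```text
tab [ 0.4511 -0.1746]
tab [ 0.553  -0.2905]
tab [ 0.5499 -0.3897]
3 3
turn 7.8; shift [-473.4, 86.9, 1.7] /17 = [-27.8, 5.1, 0.1]
turn -0.0; shift [-0.0, -0.1, 118.0] /4 = [-0.0, -0.0, 29.5]
turn -0.0; shift [0.0, 0.1, -118.0] /4 = [0.0, 0.0, -29.5]
turn 68.1; shift [184.0, -369.9, 0.0] /14 = [13.1, -26.4, 0.0]
```

Emit:
step_arm --pt "0 0 0 7.8" --pt "-27.8 5.1 0 0" --pt "-27.8 5.1 0 0" --pt "-27.8 5.1 0 0" --pt "-27.8 5.1 0 0" --pt "-27.8 5.1 0 0" --pt "-27.8 5.1 0 0" --pt "-27.8 5.1 0 0" --pt "-27.8 5.1 0 0" --pt "-27.8 5.1 0 0" --pt "-27.8 5.1 0 0" --pt "-27.8 5.1 0 0" --pt "-27.8 5.1 0 0" --pt "-27.8 5.1 0 0" --pt "-27.8 5.1 0 0" --pt "-27.8 5.1 0 0" --pt "-27.8 5.1 0 0" --pt "-27.8 5.1 0 0" --pt "0 0 20 0" --pt "0 0 25 0" --hand 64

```text
t: 28.3
position: [0.5516, -0.3915, 0.0774]
ee_rot: [2.354, 2.074, 0.001]
ft_force: [0.1, 0.7, -0.4]
finger_gap: 0.744
finger_force: 0.0
```

Emit:
step_arm --pt "0 0 25 0" --pt "0 0 25 0" --pt "0 0 16 0" --pt "0 0 8 0" --pt "0 0 0 0"

```text
t: 28.8
position: [0.5501, -0.3888, 0.0014]
ee_rot: [-2.358, -2.074, 0.001]
ft_force: [0.8, -0.2, 0.1]
finger_gap: 0.75
finger_force: 0.0
```

Emit:
step_arm --pt "0 0 0 0" --pt "0 0 0 0" --pt "0 0 0 0" --pt "0 0 0 0" --pt "0 0 0 0" --pt "0 0 -18 0" --pt "0 0 -25 0" --pt "0 0 -25 0" --pt "0 0 -25 0" --pt "0 0 -25 0" --pt "0 0 0 7.5" --pt "0 0 0 7.5" --pt "0 0 0 7.5" --pt "0 0 0 7.5" --pt "0 0 0 7.5" --pt "0 0 0 7.5" --pt "0 0 0 7.6" --pt "0 0 0 7.5" --pt "0 0 0 7.5" --pt "0 0 0 0" --hand 36

```text
t: 30.8
position: [0.5504, -0.3891, 0.1203]
ee_rot: [3.115, 0.408, -0.0]
ft_force: [-0.4, -0.1, -0.5]
finger_gap: 0.497
finger_force: 61.4
```

```bash
python3 - <<'E'
from h import *
chain(uw(-.034,-.051,.12,0),uw(-.034,-.051,.022),uw(-.034,-.051,.12),(.553,-.2905,.12,50),(.553,-.2905,.002,None),(.553,-.2905,.12,None),uw(-.078,-.051,.12,0))
E
```

```text
turn 0.5; shift [183.3, -369.2, 0.3] /14 = [13.1, -26.4, 0.0]
turn -0.0; shift [0.0, -0.0, 98.0] /4 = [0.0, -0.0, 24.5]
turn -0.0; shift [-0.0, 0.0, -98.0] /4 = [-0.0, 0.0, -24.5]
turn -35.6; shift [-286.7, 132.1, 0.0] /11 = [-26.1, 12.0, 0.0]
turn -0.0; shift [0.0, -0.0, 118.0] /4 = [0.0, -0.0, 29.5]
turn -0.0; shift [-0.0, 0.0, -118.0] /4 = [-0.0, 0.0, -29.5]
turn 35.6; shift [112.3, -274.3, -0.0] /10 = [11.2, -27.4, -0.0]
```

Emit:
step_arm --pt "13.1 -26.4 0 0" --pt "13.1 -26.4 0 0" --pt "13.1 -26.4 0 0" --pt "13.1 -26.4 0 0" --pt "13.1 -26.4 0 0" --pt "13.1 -26.4 0 0" --pt "13.1 -26.4 0 0" --pt "13.1 -26.4 0 0" --pt "13.1 -26.4 0 0" --pt "13.1 -26.4 0 0" --pt "13.1 -26.4 0 0" --pt "13.1 -26.4 0 0" --pt "13.1 -26.4 0 0" --pt "13.1 -26.4 0 0" --pt "0 0 0 0" --pt "0 0 0 0"

```text
t: 32.4
position: [0.6321, 0.0158, 0.1202]
ee_rot: [3.113, 0.416, -0.0]
ft_force: [-0.1, -0.4, 0.2]
finger_gap: 0.497
finger_force: 61.5
```

Emit:
step_arm --pt "0 0 24.5 0" --pt "0 0 24.5 0" --pt "0 0 24.5 0" --pt "0 0 24.5 0" --pt "0 0 0 0"

```text
t: 32.9
position: [0.629, 0.0141, 0.019]
ee_rot: [-3.114, -0.41, 0.01]
ft_force: [-0.8, -0.7, -0.0]
finger_gap: 0.497
finger_force: 61.5
```

Emit:
step_arm --pt "0 0 0 0" --pt "0 0 0 0" --pt "0 0 0 0" --pt "0 0 -24.5 0" --pt "0 0 -24.5 0" --pt "0 0 -24.5 0" --pt "0 0 -24.5 0" --pt "0 0 0 -7.1" --pt "0 0 0 -7.1" --pt "0 0 0 -7.1" --pt "0 0 0 -7.1" --pt "0 0 0 -7.2" --hand 54

```text
t: 34.1
position: [0.6327, 0.0152, 0.1215]
ee_rot: [2.836, 1.35, 0.003]
ft_force: [0.1, -0.6, 0.3]
finger_gap: 0.632
finger_force: 0.0
```

```bash
python3 - <<'E'
from h import *
detect('4')
chain((.553,-.2905,.12,50),(.553,-.2905,.002,None),(.553,-.2905,.12,None),uw(-.078,-.051,.12,0))
E
```

```text
tab [ 0.4512 -0.1745]
tab [ 0.5529 -0.2905]
2 2
turn 0.7; shift [-285.4, 135.5, 1.3] /11 = [-25.9, 12.3, 0.1]
turn -0.0; shift [-0.1, -0.2, 118.0] /4 = [-0.0, -0.0, 29.5]
turn -0.0; shift [0.1, 0.2, -118.0] /4 = [0.0, 0.0, -29.5]
turn 35.6; shift [112.3, -274.3, -0.0] /10 = [11.2, -27.4, -0.0]
```

Emit:
step_arm --pt "-25.9 12.3 0 0.7" --pt "-25.9 12.3 0 0" --pt "-25.9 12.3 0 0" --pt "-25.9 12.3 0 0" --pt "-25.9 12.3 0 0" --pt "-25.9 12.3 0 0" --pt "-25.9 12.3 0 0" --pt "-25.9 12.3 0 0" --pt "-25.9 12.3 0 0" --pt "-25.9 12.3 0 0" --pt "-25.9 12.3 0 0" --pt "0 0 20 0" --pt "0 0 25 0" --pt "0 0 25 0" --pt "0 0 25 0" --pt "0 0 16 0" --pt "0 0 7 0" --pt "0 0 0 0" --hand 64

```text
t: 36.0
position: [0.5521, -0.2897, 0.0018]
ee_rot: [-2.849, -1.322, 0.001]
ft_force: [-0.2, 0.5, -0.6]
finger_gap: 0.749
finger_force: 0.0
```

Emit:
step_arm --pt "0 0 0 0" --pt "0 0 0 0" --pt "0 0 0 0" --pt "0 0 0 0" --pt "0 0 0 0" --pt "0 0 -18 0" --pt "0 0 -25 0" --pt "0 0 -25 0" --pt "0 0 -25 0" --pt "0 0 -25 0" --pt "0 0 0 7.1" --pt "0 0 0 7.1" --pt "0 0 0 7.1" --pt "0 0 0 7.1" --pt "0 0 0 7.2" --pt "0 0 0 0" --hand 36

```text
t: 37.6
position: [0.5523, -0.2898, 0.1204]
ee_rot: [3.117, 0.389, 0.0]
ft_force: [-0.0, -0.4, -0.1]
finger_gap: 0.495
finger_force: 61.0
```

Emit:
step_arm --pt "11.2 -27.4 0 0" --pt "11.2 -27.4 0 0" --pt "11.2 -27.4 0 0" --pt "11.2 -27.4 0 0" --pt "11.2 -27.4 0 0" --pt "11.2 -27.4 0 0" --pt "11.2 -27.4 0 0" --pt "11.2 -27.4 0 0" --pt "11.2 -27.4 0 0" --pt "11.2 -27.4 0 0" --pt "0 0 0 0" --pt "0 0 0 0"

```text
t: 38.8
position: [0.5933, 0.0036, 0.1202]
ee_rot: [3.116, 0.397, -0.0]
ft_force: [0.1, -0.8, -0.8]
finger_gap: 0.494
finger_force: 61.1
```

```bash
python3 - <<'E'
from h import *
chain(uw(-.078,-.051,.12,0),uw(-.078,-.051,.022),uw(-.078,-.051,.12),(.4515,-.175,.12,-60),(.4515,-.175,.002,None),(.4515,-.175,.12,None),uw(-.122,-.051,.12,0))
E
```

```text
turn 0.1; shift [0.1, 0.6, 0.2] /1 = [0.1, 0.6, 0.2]
turn -0.0; shift [0.0, -0.1, 98.0] /4 = [0.0, -0.0, 24.5]
turn -0.0; shift [-0.0, 0.1, -98.0] /4 = [-0.0, 0.0, -24.5]
turn 74.4; shift [83.2, 212.1, 0.1] /8 = [10.4, 26.5, 0.0]
turn -0.0; shift [-0.1, -0.0, 118.0] /4 = [-0.0, -0.0, 29.5]
turn -0.0; shift [0.1, 0.0, -118.0] /4 = [0.0, 0.0, -29.5]
turn -74.4; shift [137.9, -137.2, -0.1] /7 = [19.7, -19.6, -0.0]
```

Emit:
step_arm --pt "0 0 24.5 0" --pt "0 0 24.5 0" --pt "0 0 24.5 0" --pt "0 0 24.5 0" --pt "0 0 0 0"

```text
t: 39.3
position: [0.5905, 0.0021, 0.0193]
ee_rot: [-3.116, -0.39, 0.01]
ft_force: [-0.7, 0.2, -0.7]
finger_gap: 0.494
finger_force: 61.1
```

Emit:
step_arm --pt "0 0 0 0" --pt "0 0 0 0" --pt "0 0 0 0" --pt "0 0 -24.5 0" --pt "0 0 -24.5 0" --pt "0 0 -24.5 0" --pt "0 0 -24.5 0" --pt "0 0 0 7.4" --pt "0 0 0 7.4" --pt "0 0 0 7.4" --pt "0 0 0 7.4" --pt "0 0 0 7.4" --pt "0 0 0 7.4" --pt "0 0 0 7.5" --pt "0 0 0 7.5" --pt "0 0 0 7.5" --pt "0 0 0 7.5" --hand 54

```text
t: 41.0
position: [0.5938, 0.0032, 0.1214]
ee_rot: [-2.715, 1.58, -0.003]
ft_force: [0.9, 0.5, 0.1]
finger_gap: 0.631
finger_force: 0.0
```

```bash
python3 - <<'E'
from h import *
detect('5')
chain((.4515,-.175,.12,-60),(.4515,-.175,.002,None),(.4515,-.175,.12,None),uw(-.122,-.051,.12,0))
E
```

```text
tab [ 0.4512 -0.1745]
1 1
turn -0.2; shift [83.2, 212.3, 1.0] /8 = [10.4, 26.5, 0.1]
turn -0.0; shift [-0.1, 0.2, 118.0] /4 = [-0.0, 0.0, 29.5]
turn -0.0; shift [0.1, -0.2, -118.0] /4 = [0.0, -0.0, -29.5]
turn -74.4; shift [137.9, -137.2, 0.1] /7 = [19.7, -19.6, 0.0]
```

Emit:
step_arm --pt "10.4 26.5 0 0" --pt "10.4 26.5 0 0" --pt "10.4 26.5 0 0" --pt "10.4 26.5 0 0" --pt "10.4 26.5 0 0" --pt "10.4 26.5 0 0" --pt "10.4 26.5 0 0" --pt "10.4 26.5 0 0" --pt "0 0 0 0" --pt "0 0 20 0" --pt "0 0 25 0" --pt "0 0 25 0" --pt "0 0 25 0" --pt "0 0 16 0" --pt "0 0 7 0" --pt "0 0 0 0" --hand 64

```text
t: 42.7
position: [0.451, -0.1741, 0.0018]
ee_rot: [2.721, -1.571, -0.001]
ft_force: [0.3, 0.5, 1.1]
finger_gap: 0.749
finger_force: 0.0
```

Emit:
step_arm --pt "0 0 0 0" --pt "0 0 0 0" --pt "0 0 0 0" --pt "0 0 0 0" --pt "0 0 0 0" --pt "0 0 -18 0" --pt "0 0 -25 0" --pt "0 0 -25 0" --pt "0 0 -25 0" --pt "0 0 -25 0" --pt "0 0 0 -7.4" --pt "0 0 0 -7.4" --pt "0 0 0 -7.4" --pt "0 0 0 -7.4" --pt "0 0 0 -7.4" --pt "0 0 0 -7.4" --pt "0 0 0 -7.5" --pt "0 0 0 -7.5" --pt "0 0 0 -7.5" --pt "0 0 0 -7.5" --hand 36

```text
t: 44.7
position: [0.4511, -0.1746, 0.1209]
ee_rot: [3.115, 0.399, 0.002]
ft_force: [-0.1, -0.2, -0.3]
finger_gap: 0.502
finger_force: 60.6
```

```bash
python3 - <<'E'
from h import *
chain(uw(-.122,-.051,.12,0),uw(-.122,-.051,.022),uw(-.122,-.051,.12))
E
```

```text
turn 0.2; shift [138.1, -136.7, 0.9] /7 = [19.7, -19.5, 0.1]
turn -0.0; shift [-0.1, -0.1, 98.0] /4 = [-0.0, -0.0, 24.5]
turn -0.0; shift [0.1, 0.1, -98.0] /4 = [0.0, 0.0, -24.5]
```

Emit:
step_arm --pt "19.7 -19.5 0 0" --pt "19.7 -19.5 0 0" --pt "19.7 -19.5 0 0" --pt "19.7 -19.5 0 0" --pt "19.7 -19.5 0 0" --pt "19.7 -19.5 0 0" --pt "19.7 -19.5 0 0" --pt "0 0 0 0" --pt "0 0 0 0" --pt "0 0 24.5 0" --pt "0 0 24.5 0" --pt "0 0 24.5 0" --pt "0 0 24.5 0" --pt "0 0 0 0"

```text
t: 46.1
position: [0.5477, -0.0089, 0.0198]
ee_rot: [-3.116, -0.389, 0.009]
ft_force: [-1.3, -0.1, -0.2]
finger_gap: 0.495
finger_force: 60.5
```

Emit:
step_arm --pt "0 0 0 0" --pt "0 0 0 0" --pt "0 0 0 0" --pt "0 0 -24.5 0" --pt "0 0 -24.5 0" --pt "0 0 -24.5 0" --pt "0 0 -24.5 0" --pt "-30 0 -20 0" --pt "-30 0 -20 0" --pt "-30 0 -10 0" --pt "-20 0 0 0" --pt "0 0 0 0" --hand 54

```text
t: 47.3
position: [0.4417, -0.0354, 0.1712]
ee_rot: [3.117, 0.389, -0.0]
ft_force: [0.7, 0.7, -0.3]
finger_gap: 0.632
finger_force: 0.0
```

```bash
python3 - <<'E'
from h import *
detect('6')
a=snap('wrist','w6.png')
z=lambda im,x,y,w,h,s: cv2.resize(im[y:y+h,x:x+w],(w*s,h*s),interpolation=cv2.INTER_CUBIC)
S=cv2.imread('pics/side6.png')
cv2.imwrite('pics/v6.png',np.hstack([cv2.resize(a,(480,300)),z(S,260,180,160,150,2)]))
s=bot.state(); print(s['joints'].round(2)); 
x0=-.165-.06
chain(uw(x0,0,.171,0),uw(x0,0,.035),)
E
```

```text
0 0
[-0.23  0.21  1.9   0.    1.02  1.09]
turn -0.1; shift [5.8, -51.6, -0.2] /2 = [2.9, -25.8, -0.1]
turn -0.0; shift [-0.3, -0.2, 136.0] /5 = [-0.1, -0.0, 27.2]
```

View pics/v6.png

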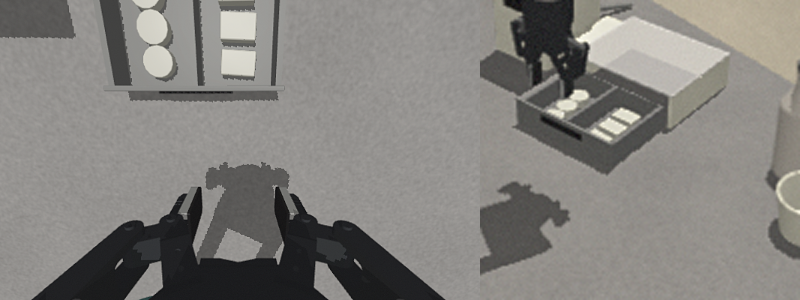

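Emit:
step_arm --pt "6 -26 0 0" --pt "6 -26 0 0" --pt "6 0 0 0" --pt "6 0 0 0" --pt "6 0 27 0" --pt "0 0 27 0" --pt "0 0 27 0" --pt "0 0 27 0" --pt "0 0 27 0" --pt "0 0 4 0" --pt "0 0 0 0" --hand 0

```text
t: 48.55
position: [0.4608, 0.022, 0.0305]
ee_rot: [-3.117, -0.39, 0.003]
ft_force: [-0.5, -0.0, 0.4]
finger_gap: -0.003
finger_force: 0.0
```

Emit:
step_arm --pt "10 0 0 0" --pt "10 0 0 0" --pt "10 0 0 0" --pt "10 0 0 0" --pt "10 0 0 0" --pt "10 0 0 0" --pt "10 0 0 0" --pt "10 0 0 0" --pt "10 0 0 0" --pt "10 0 0 0" --pt "10 0 0 0" --pt "10 0 0 0" --pt "10 0 0 0" --pt "10 0 0 0" --pt "10 0 0 0" --pt "5 0 0 0" --pt "5 0 0 0" --pt "0 0 0 0"

```text
t: 50.35
position: [0.617, 0.0619, 0.0313]
ee_rot: [3.117, 0.391, 0.003]
ft_force: [-0.3, 0.1, 0.2]
finger_gap: -0.002
finger_force: 0.0
```

```bash
python3 - <<'E'
from h import *
print(w2u(bot.state()['position']))
E
```

```text
[-4.05984195e-02  8.23562771e-05  3.12978091e-02]
```

Emit:
step_arm --pt "5 0 0 0" --pt "5 0 0 0" --pt "5 0 0 0" --pt "3 0 0 0" --pt "0 0 0 0"

```text
t: 50.85
position: [0.634, 0.0665, 0.0312]
ee_rot: [3.117, 0.391, 0.002]
ft_force: [-1.2, 0.3, -0.2]
finger_gap: -0.005
finger_force: 0.0
```

Emit:
step_arm --pt "2 0 0 0" --pt "2 0 0 0" --pt "0 0 0 0"

```text
t: 51.15
position: [0.6372, 0.0674, 0.0311]
ee_rot: [3.117, 0.391, 0.001]
ft_force: [-0.8, -0.1, -0.2]
finger_gap: 0.002
finger_force: 0.3
```

Emit:
step_arm --pt "2 0 0 0" --pt "2 0 0 0" --pt "0 0 0 0"

```text
t: 51.45
position: [0.6402, 0.0683, 0.031]
ee_rot: [3.117, 0.391, -0.002]
ft_force: [-3.7, -1.6, 2.2]
finger_gap: 0.0
finger_force: 1.7
```

Emit:
step_arm --pt "2 0 0 0" --pt "2 0 0 0" --pt "0 0 0 0"

```text
t: 51.75
position: [0.6401, 0.0684, 0.0306]
ee_rot: [3.117, 0.391, -0.014]
ft_force: [-12.1, -5.0, 8.6]
finger_gap: 0.003
finger_force: 6.3
```

Tray is home (12 N at its stop). Next I retreat, turn the tool half a turn (camera to the robot's side) and rise.

Emit:
step_arm --pt "-4 0 0 0" --pt "-20 0 0 0" --pt "-20 0 -10 0" --pt "0 0 -30 -8.5" --pt "0 0 -30 -8.5" --pt "0 0 -30 -8.5" --pt "0 0 -30 -8.5" --pt "0 0 -30 -8.5" --pt "0 0 -30 -8.5" --pt "0 0 -30 -8.5" --pt "0 0 -30 -8.5" --pt "0 0 -30 -8.5" --pt "0 0 -30 -8.5" --pt "0 0 -30 -8.5" --pt "0 0 -30 -8.5" --pt "0 0 0 -8.5" --pt "0 0 0 -8.5" --pt "0 0 0 -8.5" --pt "0 0 0 -8.5" --pt "0 0 0 -8.5"

```text
t: 53.75
position: [0.6029, 0.0587, 0.4015]
ee_rot: [0.568, 3.087, 0.001]
ft_force: [-0.2, 0.1, -0.2]
finger_gap: -0.003
finger_force: 0.0
```

Emit:
step_arm --pt "0 0 0 -8.5" --pt "0 0 0 -8.5" --pt "0 0 0 -8.5" --pt "0 0 0 -8.5" --pt "0 0 0 -1.5"

```text
t: 54.25
position: [0.6028, 0.0587, 0.4014]
ee_rot: [-0.394, 3.115, -0.0]
ft_force: [0.1, 0.8, -0.1]
finger_gap: 0.001
finger_force: 0.0
```

```bash
python3 - <<'E'
from h import *
print([a for a in dir(bot) if a[0]!='_'])
s=bot.state(); print(s['joints'].round(3),s['t'])
az=U[2]; chain((.68*np.cos(az),.68*np.sin(az),.43,np.degrees(az)+180))
cs=cal('side');cc=cal('scene')
a=onz('side',[(np.array((119,158))/5+[249.6,129.6])],.222,cs);b=onz('scene',[np.array((420,66))/5+[279.6,154.6]],.222,cc)
print('stud',w2u(a).round(4),w2u(b).round(4))
a=onz('side',[(np.array((190,47))/5+[249.6,129.6])],.285,cs);b=onz('scene',[np.array((508,45))/5+[279.6,154.6]],.285,cc)
print('plunger',w2u(a).round(4),w2u(b).round(4))
E
```

```text
['Unreachable', 'calibration', 'capture', 'close_job', 'pinch_z', 'state']
[-0.017  0.266  1.236  0.     1.638 -1.84 ] 54.25
turn 0.0; shift [-81.6, 93.1, -28.5] /5 = [-16.3, 18.6, -5.7]
stud [[-0.0166  0.2504  0.222 ]] [[-0.0206  0.2543  0.222 ]]
plunger [[0.0644 0.2508 0.285 ]] [[0.06   0.2526 0.285 ]]
```

```bash
python3 - <<'E'
from h import *
az=np.radians(20.2); chain((.72*np.cos(az),.72*np.sin(az),.45,np.degrees(U[2])+180))
E
```

```text
turn 0.0; shift [-118.0, 165.8, -48.4] /7 = [-16.9, 23.7, -6.9]
```

Emit:
step_arm --pt "-16.9 23.7 -6.9 0" --pt "-16.9 23.7 -6.9 0" --pt "-16.9 23.7 -6.9 0" --pt "-16.9 23.7 -6.9 0" --pt "-16.9 23.7 -6.9 0" --pt "-16.9 23.7 -6.9 0" --pt "-16.9 23.7 -6.9 0" --pt "0 0 0 0"

```text
t: 55.05
position: [0.6771, 0.2523, 0.4495]
ee_rot: [-0.391, 3.115, 0.003]
ft_force: [0.7, -0.6, -0.3]
finger_gap: -0.0
finger_force: 0.0
```

Emit:
step_arm --pt "-30 0 0 0" --pt "-30 0 0 0" --pt "-30 0 0 0" --pt "-30 0 0 0" --pt "-30 0 0 0" --pt "-30 0 0 0" --pt "-30 0 0 0" --pt "-30 0 0 0"

```text
t: 55.85
position: [0.8618, 0.2911, 0.4204]
ee_rot: [-0.382, 3.064, 0.017]
ft_force: [1.1, 0.5, 0.8]
finger_gap: -0.0
finger_force: 0.0
```

```bash
cat >> h.py <<'E'
def att():
    s=bot.state(); M=R.from_rotvec(s['ee_rot']).as_matrix(); z=M[:,2]
    print('t',s['t'],'joints',s['joints'].round(3).tolist(),'pos',s['position'].round(4).tolist(),'tilt',np.degrees(np.arccos(-z[2])).round(2),'az',np.degrees(np.arctan2(z[1],z[0])).round(1),'x',M[:,0].round(3).tolist())
E
python3 -c "
from h import *
att()"
```

```text
t 55.85 joints [0.248, 0.837, 0.216, 0.005, 2.033, -1.568] pos [0.8618, 0.2911, 0.4204] tilt 3.17 az 18.4 x [-0.968, -0.245, -0.055]
```

Emit:
step_arm --pt "-20 0 0 0" --pt "-20 0 0 0" --pt "-20 0 0 0" --pt "-20 0 0 0" --pt "-20 0 0 0" --pt "-20 0 0 0" --pt "-20 0 0 0" --pt "-20 0 0 0"

```text
t: 56.65
position: [0.9236, 0.3003, 0.3801]
ee_rot: [-0.372, 2.966, 0.045]
ft_force: [0.7, 0.6, -0.3]
finger_gap: -0.0
finger_force: 0.0
```

```bash
python3 -c "
from h import *
att()"
```

```text
t 56.65 joints [0.238, 0.887, 0.215, 0.014, 1.885, -1.576] pos [0.9236, 0.3003, 0.3801] tilt 8.86 az 18.5 x [-0.958, -0.243, -0.154]
```

Emit:
step_arm --pt "-45 0 -20 0" --pt "-45 0 -20 0" --pt "-45 0 -20 0" --pt "-45 0 -20 0" --pt "-45 0 -20 0" --pt "-45 0 -20 0"

```text
t: 57.25
position: [0.9714, 0.2991, 0.4555]
ee_rot: [-0.345, 2.758, 0.096]
ft_force: [1.0, 0.6, 0.5]
finger_gap: -0.004
finger_force: 0.0
```

```bash
python3 -c "
from h import *
att()"
```

```text
t 57.25 joints [0.219, 0.826, 0.215, 0.034, 1.735, -1.589] pos [0.9714, 0.2991, 0.4555] tilt 21.04 az 17.9 x [-0.906, -0.226, -0.358]
```

Emit:
step_arm --pt "-45 0 -15 0" --pt "-45 0 -15 0" --pt "-45 0 -15 0" --pt "-45 0 -15 0" --pt "-45 0 -15 0" --pt "-45 0 -15 0" --pt "-45 0 -15 0" --pt "-45 0 -15 0" --pt "-45 0 -15 0" --pt "-45 0 -15 0"

```text
t: 58.25
position: [1.0148, 0.2921, 0.6155]
ee_rot: [-0.302, 2.429, 0.157]
ft_force: [0.2, -0.4, 0.0]
finger_gap: -0.003
finger_force: 0.0
```

```bash
python3 -c "
from h import *
att()"
```

```text
t 58.25 joints [0.19, 0.711, 0.215, 0.071, 1.518, -1.606] pos [1.0148, 0.2921, 0.6155] tilt 40.15 az 17.2 x [-0.745, -0.175, -0.644]
```

Emit:
step_arm --pt "-45 0 -5 0" --pt "-45 0 -5 0" --pt "-45 0 -5 0" --pt "-45 0 -5 0" --pt "-45 0 -5 0" --pt "-45 0 -5 0" --pt "-45 0 -5 0" --pt "-45 0 -5 0"

```text
t: 59.05
position: [1.037, 0.2862, 0.7385]
ee_rot: [-0.268, 2.176, 0.192]
ft_force: [-0.2, -0.3, -0.2]
finger_gap: -0.002
finger_force: 0.0
```

```bash
cat >> h.py <<'E'
def tipu(): # unit coords of TCP and of the upper tip edge (finger half width 11 mm along tool x)
    s=bot.state(); M=R.from_rotvec(s['ee_rot']).as_matrix(); e=-.011*M[:,0] if M[2,0]<0 else .011*M[:,0]
    print('TCP u',w2u(s['position']).round(4),'edge u',w2u(s['position']+e).round(4))
E
python3 - <<'E'
from h import *
att(); tipu()
# waypoint: 120 mm in front of the lip, at edge height .155
s=bot.state(); M=R.from_rotvec(s['ee_rot']).as_matrix()
chain((*u2w([-.14,.252,.40]),None)) if 0 else None
for P in ([-.14,.252,.45],[-.14,.252,.15]):
    print(((u2w(P)-s['position'])@M*1000).round(1))
E
```

```text
t 59.05 joints [0.171, 0.644, 0.215, 0.102, 1.332, -1.618] pos [1.037, 0.2862, 0.7385] tilt 54.75 az 16.7 x [-0.566, -0.121, -0.816]
TCP u [0.4219 0.1128 0.7385] edge u [0.4283 0.1126 0.7474]
[ 563.4  135.3 -287.4]
[ 808.1  123.7 -114.2]
```

Emit:
step_arm --pt "28.2 6.8 -14.4 0" --pt "28.2 6.8 -14.4 0" --pt "28.2 6.8 -14.4 0" --pt "28.2 6.8 -14.4 0" --pt "28.2 6.8 -14.4 0" --pt "28.2 6.8 -14.4 0" --pt "28.2 6.8 -14.4 0" --pt "28.2 6.8 -14.4 0" --pt "28.2 6.8 -14.4 0" --pt "28.2 6.8 -14.4 0" --pt "28.2 6.8 -14.4 0" --pt "28.2 6.8 -14.4 0" --pt "28.2 6.8 -14.4 0" --pt "28.2 6.8 -14.4 0" --pt "28.2 6.8 -14.4 0" --pt "28.2 6.8 -14.4 0" --pt "28.2 6.8 -14.4 0" --pt "28.2 6.8 -14.4 0" --pt "28.2 6.8 -14.4 0" --pt "28.2 6.8 -14.4 0"

```text
t: 61.05
position: [0.4552, 0.2812, 0.4506]
ee_rot: [-0.267, 2.176, 0.193]
ft_force: [-0.3, 0.4, -0.5]
finger_gap: 0.001
finger_force: 0.0
```

```bash
python3 - <<'E'
from h import *
att(); tipu()
s=bot.state(); M=R.from_rotvec(s['ee_rot']).as_matrix(); print('ty',M[:,1].round(3))
for P in ([-.14,.252,.30],[-.14,.252,.15],[-.032,.252,.155]):
    print(((u2w(P)-s['position'])@M*1000).round(1))
E
```

```text
t 61.05 joints [0.592, -0.268, 2.024, -0.517, 0.509, -0.885] pos [0.4552, 0.2812, 0.4506] tilt 54.76 az 16.8 x [-0.566, -0.119, -0.816]
TCP u [-0.1427  0.2528  0.4506] edge u [-0.1364  0.2525  0.4596]
ty [-0.261  0.964  0.04 ]
[121.3  -6.9  89.1]
[243.6 -13.  175.7]
[177.1 -14.2 260.9]
```

Emit:
step_arm --pt "24.4 -1.3 17.6 0" --pt "24.4 -1.3 17.6 0" --pt "24.4 -1.3 17.6 0" --pt "24.4 -1.3 17.6 0" --pt "24.4 -1.3 17.6 0" --pt "24.4 -1.3 17.6 0" --pt "24.4 -1.3 17.6 0" --pt "24.4 -1.3 17.6 0" --pt "24.4 -1.3 17.6 0" --pt "24.4 -1.3 17.6 0" --pt "0 0 0 0"

```text
t: 62.15
position: [0.4395, 0.2685, 0.2551]
ee_rot: [-0.295, 2.34, 0.174]
ft_force: [0.7, 0.4, -1.1]
finger_gap: 0.002
finger_force: 0.0
```

```bash
python3 - <<'E'
from h import *
att(); tipu()
s=bot.state(); M=R.from_rotvec(s['ee_rot']).as_matrix(); print('ty',M[:,1].round(3))
for P in ([-.06,.252,.150],[-.032,.252,.155]):
    print(((u2w(P)-s['position'])@M*1000).round(1))
snap('wrist','w7.png'); im=snap('side','s7.png')
z=lambda im,x,y,w,h,s: cv2.resize(im[y:y+h,x:x+w],(w*s,h*s),interpolation=cv2.INTER_CUBIC)
cv2.imwrite('pics/v7.png',np.hstack([cv2.resize(cv2.imread('pics/w7.png'),(480,300)),z(im,230,130,80,75,4)]))
E
```

```text
t 62.15 joints [0.53, -0.015, 2.267, -0.962, 0.196, -0.403] pos [0.4395, 0.2685, 0.2551] tilt 45.26 az 17.4 x [-0.687, -0.159, -0.709]
TCP u [-0.1612  0.2444  0.2551] edge u [-0.1534  0.2442  0.2629]
ty [-0.263  0.964  0.038]
[  3.3   2.2 146. ]
[-19.9   2.  162.3]
```

View pics/v7.png

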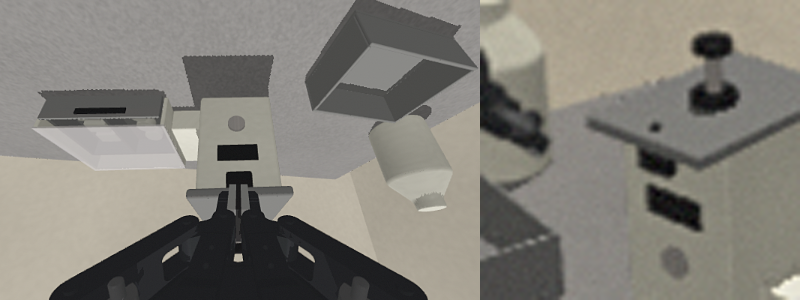

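```bash
cat > kin.py <<'E'
from h import *
from scipy.optimize import least_squares
J=np.array([[1.17088,.35935,1.51118,0,1.2725,-.11507],[-.017,.266,1.236,0,1.638,-1.84],[.248,.837,.216,.005,2.033,-1.568],[.238,.887,.215,.014,1.885,-1.576],[.219,.826,.215,.034,1.735,-1.589],[.19,.711,.215,.071,1.518,-1.606],[.171,.644,.215,.102,1.332,-1.618],[.592,-.268,2.024,-.517,.509,-.885],[.53,-.015,2.267,-.962,.196,-.403]])
P=np.array([[.16839,.57535,.23064],[.6028,.0587,.4014],[.8618,.2911,.4204],[.9236,.3003,.3801],[.9714,.2991,.4555],[1.0148,.2921,.6155],[1.037,.2862,.7385],[.4552,.2812,.4506],[.4395,.2685,.2551]])
Z=[[None]]*2
X=np.array([[-.96,.28,0],[-.9685,-.2487,0],[-.968,-.245,-.055],[-.958,-.243,-.154],[-.906,-.226,-.358],[-.745,-.175,-.644],[-.566,-.121,-.816],[-.566,-.119,-.816],[-.687,-.159,-.709]])
ry=lambda a:R.from_euler('y',a).as_matrix(); rz=lambda a:R.from_euler('z',a).as_matrix()
def fk(q,m,c):
    a,d,h,e1,L1,e2,L2,Lt=m
    A=rz(q[0]); B=A@ry(q[1]); C=B@ry(q[2]); D=C@rz(q[3]); E=D@ry(q[4]); F=E@rz(q[5]+c)
    return A@[a,d,h]+B@[e1,0,L1]+C@[e2,0,L2]+E@[0,0,Lt],F
res=lambda v:np.r_[np.concatenate([fk(q,v[:8],v[8])[0]-p for q,p in zip(J,P)]),.3*np.concatenate([fk(q,v[:8],v[8])[1][:,0]-x for q,x in zip(J,X)])]
fits=[least_squares(res,[.0,.07,.35,0,.45,0,.4,.25,c],method='trf') for c in (-1.57,1.57,0)]
b=min(fits,key=lambda r:r.cost); V=b.x
if __name__=='__main__': print(V.round(4),np.abs(b.fun).max(),b.cost); print((b.fun[:27].reshape(-1,3)*1000).round(1).tolist())
lo=np.array([-2.97,-1.01,.21,-.96,.2,-2.98]);hi=np.array([2.97,2.36,2.38,4.11,2.71,2.98])
def ik(p,M,q0):
    f=lambda q:np.r_[fk(q,V[:8],V[8])[0]-p,.3*(fk(q,V[:8],V[8])[1]-M).ravel()]
    r=least_squares(f,q0); return r.x,np.abs(r.fun).max()
E
python3 - <<'E'
from kin import *
print(V.round(4),np.abs(b.fun).max())
print((b.fun[:27].reshape(-1,3)*1000).round(1).tolist())
for tilt,az in ((54.75,16.7),(45.3,17.4),(54.75,25)):
    t=np.radians(tilt);z=rz(np.radians(az))@[np.sin(t),0,-np.cos(t)]; y=rz(np.radians(az))@[0,1,0]; M=np.c_[np.cross(y,z),y,z]
    for pu in ([-.14,.252,.45],[-.065,.252,.30],[-.065,.252,.2],[-.065,.252,.13],[-.032,.252,.13],[-.032,.252,.165],[-.032,.252,.18]):
        q,e=ik(u2w(pu),M,J[7]); print(tilt,az,pu,q.round(2),round(e,4))
E
```

```text
[-1.0000e-04  6.8900e-02  2.6710e-01  4.0000e-04  6.1070e-01  1.1250e-01
  4.3360e-01  3.7260e-01  1.5707e+00] 0.0004609824326710643
[[0.0, 0.0, 0.0], [-0.0, -0.1, -0.1], [-0.1, -0.1, 0.4], [0.2, -0.2, 0.1], [-0.1, 0.5, -0.3], [-0.1, 0.1, 0.1], [-0.0, 0.2, -0.2], [0.2, -0.1, 0.1], [-0.0, -0.1, -0.1]]
54.75 16.7 [-0.14, 0.252, 0.45] [ 0.59 -0.26  2.02 -0.52  0.5  -0.94] 0.0
54.75 16.7 [-0.065, 0.252, 0.3] [ 0.51  0.08  2.18 -1.88  0.19  0.44] 0.0
54.75 16.7 [-0.065, 0.252, 0.2] [ 0.51  0.32  2.3   0.41 -0.45 -1.82] 0.0
54.75 16.7 [-0.065, 0.252, 0.13] [ 0.51  0.53  2.35  0.28 -0.7  -1.66] 0.0
54.75 16.7 [-0.032, 0.252, 0.13] [ 0.48  0.54  2.28  0.26 -0.64 -1.67] 0.0
54.75 16.7 [-0.032, 0.252, 0.165] [ 0.48  0.44  2.26  0.32 -0.53 -1.73] 0.0
54.75 16.7 [-0.032, 0.252, 0.18] [ 0.48  0.4   2.25  0.35 -0.48 -1.77] 0.0
45.3 17.4 [-0.14, 0.252, 0.45] [ 0.54 -0.24  1.89 -0.25  0.72 -1.22] 0.0
45.3 17.4 [-0.065, 0.252, 0.3] [ 0.48  0.05  2.05 -0.44  0.29 -1.02] 0.0
45.3 17.4 [-0.065, 0.252, 0.2] [ 0.48  0.24  2.18  1.14 -0.13 -2.59] 0.0
45.3 17.4 [-0.065, 0.252, 0.13] [ 0.48  0.41  2.24  0.4  -0.32 -1.83] 0.0
45.3 17.4 [-0.032, 0.252, 0.13] [ 0.46  0.43  2.18  0.42 -0.27 -1.86] 0.0
45.3 17.4 [-0.032, 0.252, 0.165] [ 0.46  0.35  2.15  0.66 -0.18 -2.12] 0.0
45.3 17.4 [-0.032, 0.252, 0.18] [ 0.46  0.31  2.14  0.86 -0.14 -2.32] 0.0
54.75 25 [-0.14, 0.252, 0.45] [ 0.4  -0.3   2.04  0.06  0.44 -1.65] 0.0
54.75 25 [-0.065, 0.252, 0.3] [ 0.37  0.06  2.2  -0.69 -0.09 -0.92] 0.0
54.75 25 [-0.065, 0.252, 0.2] [ 0.37  0.31  2.32 -0.13 -0.45 -1.49] 0.0
54.75 25 [-0.065, 0.252, 0.13] [ 0.37  0.53  2.38 -0.09 -0.73 -1.55] 0.0
54.75 25 [-0.032, 0.252, 0.13] [ 0.35  0.53  2.31 -0.11 -0.66 -1.53] 0.0
54.75 25 [-0.032, 0.252, 0.165] [ 0.35  0.43  2.29 -0.13 -0.53 -1.5 ] 0.0
54.75 25 [-0.032, 0.252, 0.18] [ 0.35  0.39  2.28 -0.15 -0.48 -1.49] 0.0
```

```bash
cat >> kin.py <<'E'
def ori(tilt,az):
    t=np.radians(tilt);A=rz(np.radians(az));z=A@[np.sin(t),0,-np.cos(t)]; y=A@[0,1,0]; return np.c_[np.cross(y,z),y,z]
def path(M,q,wps,step=.02,show=True):
    p=np.array(wps[0],float); mn=9
    for w in wps[1:]:
        w=np.array(w,float); n=max(1,int(np.linalg.norm(w-p)/step))
        for i in range(1,n+1):
            t=p+(w-p)*i/n
            f=lambda x:np.r_[fk(x,V[:8],V[8])[0]-t,.3*(fk(x,V[:8],V[8])[1]-M).ravel()]
            r=least_squares(f,np.clip(q,lo+.006,hi-.006),bounds=(lo+.005,hi-.005)); dq=np.abs(r.x-q).max(); q=r.x
            e=np.abs(r.fun).max(); mn=min(mn,q[4])
            if e>.002: print('  bad',t.round(3),q.round(2),round(e,3)); return q
        p=w
        if show: print('  ',w.round(3),q.round(2))
    print('  min j5',round(mn,3)); return q
E
python3 - <<'E'
from kin import *
T=[u2w([-.07,.252,.13]),u2w([-.032,.252,.13]),u2w([-.032,.252,.165]),u2w([-.032,.252,.18])]
for tilt,az in ((55,17),(55,22),(50,20),(52,25)):
  for y0 in (-.1,-.2,-.3):
    M=ori(tilt,az); p0=np.array([.5,y0,.45])
    q,e=ik(p0,M,[-.2,-.2,1.9,.3,.6,-1.2]); 
    q=np.array(q); print(tilt,az,y0,q.round(2),round(e,4))
    path(M,q,[p0,[.5,y0,.13],*T])
E
```

```text
55 17 -0.1 [-0.99 -0.21  1.99  0.99  1.22 -3.15] 0.0
  bad [ 0.5  -0.1   0.43] [-0.87 -0.23  1.96  0.9   1.12 -2.97] 0.018
55 17 -0.2 [-1.14 -0.07  1.89  0.99  1.33 -3.27] 0.0
  bad [ 0.5  -0.2   0.43] [-0.99 -0.11  1.81  0.86  1.24 -2.97] 0.03
55 17 -0.3 [-1.24  0.07  1.74  0.98  1.4  -3.32] 0.0
  bad [ 0.5  -0.3   0.43] [-1.09  0.04  1.64  0.83  1.34 -2.97] 0.038
55 22 -0.1 [-1.01 -0.17  1.96  0.99  1.3  -3.23] 0.0
  bad [ 0.5  -0.1   0.43] [-0.85 -0.19  1.91  0.88  1.19 -2.97] 0.025
55 22 -0.2 [-1.15 -0.03  1.84  0.98  1.4  -3.32] 0.0
  bad [ 0.5  -0.2   0.43] [-0.98 -0.07  1.75  0.84  1.31 -2.97] 0.038
55 22 -0.3 [-1.24  0.11  1.7   0.96  1.48 -3.36] 0.0
  bad [ 0.5  -0.3   0.43] [-1.08  0.08  1.57  0.82  1.43 -2.97] 0.045
50 20 -0.1 [-0.93 -0.19  1.91  0.88  1.25 -3.08] 0.0
  bad [ 0.5  -0.1   0.43] [-0.86 -0.19  1.91  0.83  1.19 -2.97] 0.011
50 20 -0.2 [-1.09 -0.06  1.81  0.89  1.36 -3.2 ] 0.0
  bad [ 0.5  -0.2   0.43] [-0.97 -0.07  1.76  0.79  1.29 -2.97] 0.024
50 20 -0.3 [-1.19  0.08  1.67  0.88  1.44 -3.26] 0.0
  bad [ 0.5  -0.3   0.43] [-1.06  0.06  1.59  0.76  1.39 -2.97] 0.032
52 25 -0.1 [-0.98 -0.15  1.91  0.93  1.33 -3.2 ] 0.0
  bad [ 0.5  -0.1   0.43] [-0.84 -0.16  1.86  0.83  1.24 -2.97] 0.024
52 25 -0.2 [-1.12 -0.01  1.79  0.92  1.43 -3.29] 0.0
  bad [ 0.5  -0.2   0.43] [-0.96 -0.04  1.71  0.79  1.36 -2.97] 0.036
52 25 -0.3 [-1.21  0.12  1.64  0.91  1.51 -3.34] 0.0
  bad [ 0.5  -0.3   0.43] [-1.06  0.1   1.52  0.77  1.47 -2.97] 0.044
```

```bash
python3 - <<'E'
from kin import *
T=[u2w([-.07,.252,.13]),u2w([-.032,.252,.13]),u2w([-.032,.252,.165]),u2w([-.032,.252,.18])]
for tilt,az in ((54.75,16.8),(57,17),(54,22)):
  for y0 in (.1,0,-.1):
    M=ori(tilt,az)@np.diag([-1,-1,1]); p0=np.array([.5,y0,.45])
    q,e=ik(p0,M,[-.2,-.2,1.9,.3,.6,1.8]); 
    q=np.array(q); print(tilt,az,y0,q.round(2),round(e,4))
    path(M,q,[p0,[.5,y0,.3],[.5,y0,.2],[.5,y0,.13],*T])
E
```

```text
54.75 16.8 0.1 [-0.28 -0.36  2.08  0.75  0.7   0.6 ] 0.0
   [0.5 0.1 0.3] [-0.28 -0.12  2.36  1.52  0.46 -0.3 ]
  bad [0.5   0.1   0.275] [-0.26 -0.06  2.37  1.64  0.45 -0.43] 0.006
54.75 16.8 0 [-0.71 -0.32  2.06  0.94  1.01  0.21] 0.0
   [0.5 0.  0.3] [-0.71 -0.08  2.34  1.33  0.79 -0.4 ]
  bad [0.5  0.   0.25] [-0.69  0.04  2.37  1.48  0.75 -0.61] 0.007
54.75 16.8 -0.1 [-0.98 -0.21  1.99  0.99  1.21 -0.  ] 0.0
   [ 0.5 -0.1  0.3] [-0.98  0.02  2.25  1.21  0.99 -0.49]
   [ 0.5 -0.1  0.2] [-0.98  0.29  2.37  1.5   0.9  -0.97]
  bad [ 0.5   -0.1    0.177] [-0.97  0.36  2.37  1.55  0.89 -1.05] 0.005
57 17 0.1 [-0.31 -0.37  2.11  0.85  0.69  0.49] 0.0
  bad [0.5 0.1 0.3] [-0.3  -0.11  2.37  1.61  0.49 -0.4 ] 0.004
57 17 0 [-0.74 -0.32  2.09  1.01  1.02  0.13] 0.0
   [0.5 0.  0.3] [-0.74 -0.06  2.37  1.41  0.82 -0.51]
  bad [0.5   0.    0.275] [-0.73 -0.    2.37  1.46  0.8  -0.59] 0.005
57 17 -0.1 [-1.01 -0.21  2.02  1.04  1.22 -0.06] 0.0
   [ 0.5 -0.1  0.3] [-1.01  0.04  2.27  1.26  1.02 -0.57]
  bad [ 0.5 -0.1  0.2] [-1.    0.32  2.37  1.51  0.94 -1.02] 0.004
54 22 0.1 [-0.38 -0.34  2.06  0.84  0.84  0.42] 0.0
   [0.5 0.1 0.3] [-0.38 -0.1   2.34  1.39  0.6  -0.29]
  bad [0.5  0.1  0.25] [-0.36  0.02  2.37  1.6   0.57 -0.54] 0.008
54 22 0 [-0.75 -0.28  2.02  0.95  1.12  0.12] 0.0
   [0.5 0.  0.3] [-0.75 -0.05  2.29  1.24  0.89 -0.41]
  bad [0.5   0.    0.225] [-0.74  0.15  2.37  1.47  0.82 -0.76] 0.006
54 22 -0.1 [-0.99 -0.17  1.95  0.97  1.29 -0.06] 0.0
   [ 0.5 -0.1  0.3] [-0.99  0.05  2.2   1.14  1.06 -0.5 ]
   [ 0.5 -0.1  0.2] [-0.99  0.3   2.32  1.37  0.94 -0.92]
   [ 0.5  -0.1   0.13] [-0.99  0.52  2.37  1.58  0.92 -1.26]
  bad [ 0.501 -0.079  0.13 ] [-0.94  0.5   2.37  1.6   0.9  -1.23] 0.006
```

```bash
python3 - <<'E'
from kin import *
T=[u2w([-.065,.252,.13]),u2w([-.032,.252,.13]),u2w([-.032,.252,.165]),u2w([-.032,.252,.18])]
for tilt,az in ((54.75,16.8),(52,17)):
  for x0,y0 in ((.6,.15),(.6,.1),(.6,.05),(.6,-.05),(.65,.1),(.65,.0)):
    M=ori(tilt,az)@np.diag([-1,-1,1]); p0=np.array([x0,y0,.45])
    q,e=ik(p0,M,[-.2,-.2,1.9,.3,.6,1.8]); 
    q=np.array(q); print(tilt,az,x0,y0,q.round(2),round(e,4))
    path(M,q,[p0,[x0,y0,.3],[x0,y0,.2],[x0,y0,.15],*T])
E
```

```text
54.75 16.8 0.6 0.15 [-0.02 -0.15  1.94  0.58  0.48  0.86] 0.0
   [0.6  0.15 0.3 ] [-0.02  0.07  2.19  1.74  0.26 -0.36]
   [0.6  0.15 0.2 ] [-0.02  0.32  2.31  2.56  0.48 -1.23]
   [0.6  0.15 0.15] [-0.02  0.47  2.35  2.71  0.65 -1.41]
   [0.531 0.3   0.13 ] [ 0.51  0.53  2.35  3.41  0.71 -1.65]
   [0.563 0.308 0.13 ] [ 0.48  0.54  2.28  3.4   0.64 -1.67]
   [0.563 0.308 0.165] [ 0.48  0.44  2.26  3.45  0.53 -1.73]
   [0.563 0.308 0.18 ] [ 0.48  0.4   2.25  3.48  0.48 -1.77]
  min j5 0.257
54.75 16.8 0.6 0.1 [-0.19 -0.16  1.95  0.75  0.58  0.62] 0.0
   [0.6 0.1 0.3] [-0.19  0.06  2.2   1.6   0.39 -0.33]
   [0.6 0.1 0.2] [-0.19  0.31  2.32  2.32  0.54 -1.12]
   [0.6  0.1  0.15] [-0.19  0.47  2.36  2.51  0.69 -1.35]
  bad [0.586 0.14  0.146] [-0.05  0.47  2.37  2.68  0.68 -1.41] 0.003
54.75 16.8 0.6 0.05 [-0.35 -0.16  1.95  0.86  0.7   0.44] 0.0
   [0.6  0.05 0.3 ] [-0.35  0.06  2.19  1.51  0.51 -0.33]
   [0.6  0.05 0.2 ] [-0.35  0.31  2.32  2.1   0.6  -1.03]
   [0.6  0.05 0.15] [-0.35  0.47  2.36  2.31  0.72 -1.29]
  bad [0.589 0.088 0.147] [-0.23  0.47  2.37  2.46  0.7  -1.34] 0.004

[... 2981 characters left out ...]
 0.59 -1.69]
   [0.563 0.308 0.13 ] [ 0.47  0.5   2.25  3.42  0.53 -1.7 ]
   [0.563 0.308 0.165] [ 0.47  0.41  2.23  3.49  0.42 -1.78]
   [0.563 0.308 0.18 ] [ 0.47  0.37  2.22  3.54  0.37 -1.83]
  min j5 0.347
52 17 0.65 0.0 [-0.41 -0.05  1.82  0.82  0.78  0.44] 0.0
   [0.65 0.   0.3 ] [-0.41  0.14  2.05  1.28  0.57 -0.14]
   [0.65 0.   0.2 ] [-0.41  0.34  2.16  1.78  0.55 -0.73]
   [0.65 0.   0.15] [-0.41  0.46  2.2   2.01  0.6  -1.  ]
   [0.531 0.3   0.13 ] [ 0.5   0.49  2.32  3.43  0.59 -1.69]
   [0.563 0.308 0.13 ] [ 0.47  0.5   2.25  3.42  0.53 -1.7 ]
   [0.563 0.308 0.165] [ 0.47  0.41  2.23  3.49  0.42 -1.78]
   [0.563 0.308 0.18 ] [ 0.47  0.37  2.22  3.54  0.37 -1.83]
  min j5 0.371
```

```bash
python3 - <<'E'
from kin import *
s=bot.state(); M=R.from_rotvec(s['ee_rot']).as_matrix(); p=s['position']
W=[p,[.47,.27,.48],[.95,.30,.60]]
path(M,s['joints'],W)
for a,b_ in zip(W,W[1:]): 
    v=(np.array(b_)-a)@M*1000; n=int(np.ceil(np.linalg.norm(v)/32)); print(v.round(1),n,(v/n).round(1))
E
```

```text
[0.47 0.27 0.48] [ 0.48 -0.25  1.83 -0.18  0.78 -1.27]
   [0.95 0.3  0.6 ] [ 0.21  0.48  0.72  0.07  1.15 -1.61]
  min j5 0.244
[-179.5    1.8 -136.4] 8 [-22.4   0.2 -17. ]
[-418.8  -92.7  248.4] 16 [-26.2  -5.8  15.5]
```

Emit:
step_arm --pt "-11 0 -8.5 0" --pt "-11.4 0.2 -8.5 0" --pt "-22.4 0.2 -17 0" --pt "-22.4 0.2 -17 0" --pt "-22.4 0.2 -17 0" --pt "-22.4 0.2 -17 0" --pt "-22.4 0.2 -17 0" --pt "-22.4 0.2 -17 0" --pt "-22.4 0.2 -17 0"

```text
t: 63.15
position: [0.47, 0.2694, 0.4817]
ee_rot: [-0.293, 2.336, 0.176]
ft_force: [0.7, 0.8, 0.1]
finger_gap: 0.0
finger_force: 0.0
```

Emit:
step_arm --pt "-26.2 -5.8 15.5 0" --pt "-26.2 -5.8 15.5 0" --pt "-26.2 -5.8 15.5 0" --pt "-26.2 -5.8 15.5 0" --pt "-26.2 -5.8 15.5 0" --pt "-26.2 -5.8 15.5 0" --pt "-26.2 -5.8 15.5 0" --pt "-26.2 -5.8 15.5 0" --pt "-26.2 -5.8 15.5 0" --pt "-26.2 -5.8 15.5 0" --pt "-26.2 -5.8 15.5 0" --pt "-26.2 -5.8 15.5 0" --pt "-26.2 -5.8 15.5 0" --pt "-26.2 -5.8 15.5 0" --pt "-26.2 -5.8 15.5 0" --pt "-26.2 -5.8 15.5 0"

```text
t: 64.75
position: [0.9512, 0.2991, 0.6012]
ee_rot: [-0.293, 2.336, 0.175]
ft_force: [1.1, 0.4, -0.4]
finger_gap: -0.002
finger_force: 0.0
```

Emit:
step_arm --pt "-45 0 -5 0" --pt "-45 0 -5 0" --pt "-45 0 -5 0" --pt "-45 0 -5 0" --pt "-45 0 -5 0" --pt "-45 0 -5 0" --pt "-45 0 -5 0"

```text
t: 65.45
position: [1.016, 0.304, 0.7532]
ee_rot: [-0.273, 2.18, 0.199]
ft_force: [0.2, 0.2, -0.1]
finger_gap: -0.0
finger_force: 0.0
```

```bash
python3 -c "
from h import *
att()"
```

```text
t 65.45 joints [0.195, 0.623, 0.214, 0.089, 1.356, -1.599] pos [1.016, 0.304, 0.7532] tilt 54.52 az 17.3 x [-0.569, -0.122, -0.813]
```

```bash
python3 - <<'E'
from kin import *
s=bot.state(); M=R.from_rotvec(s['ee_rot']).as_matrix(); p=s['position']
A=np.array([.65,.1,.5])
q=path(M,s['joints'],[p,A])
v=(A-p)@M*1000; print(v.round(1),(v/18).round(1))
M2=M@np.diag([-1,-1,1]); q[5]+=np.pi; print(q.round(2))
W=[A,[.65,.1,.3],[.65,.1,.15],u2w([-.07,.252,.125]),u2w([-.032,.252,.125]),u2w([-.032,.252,.18])]
path(M2,q,W)
for a,b_ in zip(W,W[1:]):
    v=(np.array(b_)-a)@M2*1000; n=int(np.ceil(np.linalg.norm(v)/20)); print(v.round(1),n,(v/n).round(1))
E
```

```text
[0.65 0.1  0.5 ] [-0.16 -0.11  1.79  0.63  0.67 -2.33]
  min j5 0.668
[ 439.2 -109.1 -187. ] [ 24.4  -6.1 -10.4]
[-0.16 -0.11  1.79  0.63  0.67  0.82]
   [0.65 0.1  0.3 ] [-0.16  0.13  2.1   1.55  0.37 -0.21]
   [0.65 0.1  0.15] [-0.16  0.48  2.25  2.44  0.6  -1.19]
   [0.526 0.299 0.125] [ 0.5   0.55  2.36  3.39  0.72 -1.59]
   [0.563 0.308 0.125] [ 0.48  0.55  2.29  3.38  0.65 -1.61]
   [0.563 0.308 0.18 ] [ 0.48  0.39  2.25  3.46  0.47 -1.7 ]
  min j5 0.375
[-162.6    8.5  116.1] 11 [-14.8   0.8  10.6]
[-122.     6.4   87.1] 8 [-15.2   0.8  10.9]
[ -66.6 -223.3  -34. ] 12 [ -5.6 -18.6  -2.8]
[22.1  0.8 30.9] 2 [11.   0.4 15.5]
[ 44.7  -2.3 -31.9] 3 [ 14.9  -0.8 -10.6]
```

Emit:
step_arm --pt "24.4 -6.1 -10.4 0" --pt "24.4 -6.1 -10.4 0" --pt "24.4 -6.1 -10.4 0" --pt "24.4 -6.1 -10.4 0" --pt "24.4 -6.1 -10.4 0" --pt "24.4 -6.1 -10.4 0" --pt "24.4 -6.1 -10.4 0" --pt "24.4 -6.1 -10.4 0" --pt "24.4 -6.1 -10.4 0" --pt "24.4 -6.1 -10.4 0" --pt "24.4 -6.1 -10.4 0" --pt "24.4 -6.1 -10.4 0" --pt "24.4 -6.1 -10.4 0" --pt "24.4 -6.1 -10.4 0" --pt "24.4 -6.1 -10.4 0" --pt "24.4 -6.1 -10.4 0" --pt "24.4 -6.1 -10.4 0" --pt "24.4 -6.1 -10.4 0" --pt "0 0 0 8.5" --pt "0 0 0 8.5"

```text
t: 67.45
position: [0.6489, 0.0983, 0.501]
ee_rot: [0.06, 2.215, 0.364]
ft_force: [1.2, 0.3, 0.1]
finger_gap: 0.001
finger_force: 0.0
```

Emit:
step_arm --pt "0 0 0 8.5" --pt "0 0 0 8.5" --pt "0 0 0 8.5" --pt "0 0 0 8.5" --pt "0 0 0 8.5" --pt "0 0 0 8.5" --pt "0 0 0 8.5" --pt "0 0 0 8.5" --pt "0 0 0 8.5" --pt "0 0 0 8.5" --pt "0 0 0 8.5" --pt "0 0 0 8.5" --pt "0 0 0 8.5" --pt "0 0 0 8.5" --pt "0 0 0 8.5" --pt "0 0 0 8.5" --pt "0 0 0 8.5" --pt "0 0 0 8.5" --pt "0 0 0 8.5" --pt "0 0 0 1.5"

```text
t: 69.45
position: [0.6496, 0.0989, 0.5013]
ee_rot: [-2.64, -0.328, -1.347]
ft_force: [1.0, 0.1, -0.3]
finger_gap: -0.0
finger_force: 0.0
```

```bash
python3 - <<'E'
from kin import *
att()
s=bot.state(); M=R.from_rotvec(s['ee_rot']).as_matrix(); p=s['position']
W=[p,[.65,.1,.3],[.65,.1,.15],u2w([-.045,.13,.15]),u2w([-.055,.252,.145]),u2w([-.032,.252,.145]),u2w([-.032,.252,.18])]
path(M,s['joints'],W)
for a,b_ in zip(W,W[1:]):
    v=(np.array(b_)-a)@M*1000; n=int(np.ceil(np.linalg.norm(v)/20)); print(v.round(1),n,(v/n).round(1))
E
```

```text
t 69.45 joints [-0.166, -0.109, 1.782, 0.627, 0.672, 0.823] pos [0.6496, 0.0989, 0.5013] tilt 54.44 az 17.1 x [0.57, 0.122, 0.812]
   [0.65 0.1  0.3 ] [-0.16  0.13  2.1   1.54  0.37 -0.2 ]
   [0.65 0.1  0.15] [-0.16  0.48  2.25  2.44  0.6  -1.19]
   [0.58  0.187 0.15 ] [ 0.1   0.46  2.37  2.87  0.65 -1.42]
   [0.54  0.302 0.145] [ 0.49  0.48  2.32  3.41  0.62 -1.63]
   [0.563 0.308 0.145] [ 0.48  0.49  2.27  3.41  0.58 -1.64]
   [0.563 0.308 0.18 ] [ 0.48  0.39  2.25  3.47  0.46 -1.71]
  min j5 0.371
[-163.2    7.5  117.6] 11 [-14.8   0.7  10.7]
[-121.9    6.3   87.2] 8 [-15.2   0.8  10.9]
[ -29.1 -101.9  -33.3] 6 [ -4.9 -17.   -5.5]
[ -12.8 -121.8   -0.5] 7 [ -1.8 -17.4  -0.1]
[13.4  0.4 18.7] 2 [6.7 0.2 9.3]
[ 28.4  -1.5 -20.4] 2 [ 14.2  -0.7 -10.2]
```

Emit:
step_arm --pt "-14.8 0.7 10.7 0" --pt "-14.8 0.7 10.7 0" --pt "-14.8 0.7 10.7 0" --pt "-14.8 0.7 10.7 0" --pt "-14.8 0.7 10.7 0" --pt "-14.8 0.7 10.7 0" --pt "-14.8 0.7 10.7 0" --pt "-14.8 0.7 10.7 0" --pt "-14.8 0.7 10.7 0" --pt "-14.8 0.7 10.7 0" --pt "-14.8 0.7 10.7 0" --pt "0 0 0 0"

```text
t: 70.65
position: [0.6485, 0.0996, 0.2955]
ee_rot: [-2.645, -0.332, -1.338]
ft_force: [-1.1, 0.8, 0.8]
finger_gap: 0.002
finger_force: 0.0
```

Emit:
step_arm --pt "-15.2 0.8 10.9 0" --pt "-15.2 0.8 10.9 0" --pt "-15.2 0.8 10.9 0" --pt "-15.2 0.8 10.9 0" --pt "-15.2 0.8 10.9 0" --pt "-15.2 0.8 10.9 0" --pt "-15.2 0.8 10.9 0" --pt "-15.2 0.8 10.9 0" --pt "0 0 0 0"

```text
t: 71.55
position: [0.6488, 0.0999, 0.1462]
ee_rot: [-2.643, -0.332, -1.338]
ft_force: [0.2, -0.3, 0.2]
finger_gap: -0.0
finger_force: 0.0
```

```bash
python3 - <<'E'
from kin import *
att()
s=bot.state(); M=R.from_rotvec(s['ee_rot']).as_matrix(); p=s['position']
W=[p,u2w([-.02,.13,.145]),u2w([-.04,.252,.145]),u2w([-.032,.252,.145]),u2w([-.032,.252,.18])]
path(M,s['joints'],W)
for a,b_ in zip(W,W[1:]):
    v=(np.array(b_)-a)@M*1000; n=int(np.ceil(np.linalg.norm(v)/20)); print(v.round(1),n,(v/n).round(1))
E
```

```text
t 71.55 joints [-0.165, 0.484, 2.248, 2.436, 0.599, -1.193] pos [0.6488, 0.0999, 0.1462] tilt 54.07 az 17.4 x [0.575, 0.124, 0.809]
   [0.605 0.193 0.145] [ 0.11  0.48  2.31  2.86  0.6  -1.4 ]
   [0.555 0.306 0.145] [ 0.48  0.48  2.29  3.4   0.58 -1.63]
   [0.563 0.308 0.145] [ 0.47  0.48  2.27  3.4   0.56 -1.64]
   [0.563 0.308 0.18 ] [ 0.47  0.39  2.25  3.46  0.45 -1.71]
  min j5 0.449
[ -14.8 -101.2  -11. ] 6 [ -2.5 -16.9  -1.8]
[ -14.5 -122.3  -11.1] 7 [ -2.1 -17.5  -1.6]
[4.7 0.2 6.5] 1 [4.7 0.2 6.5]
[ 28.3  -1.5 -20.5] 2 [ 14.1  -0.8 -10.3]
```

Emit:
step_arm --pt "-2.5 -16.9 -1.8 0" --pt "-2.5 -16.9 -1.8 0" --pt "-2.5 -16.9 -1.8 0" --pt "-2.5 -16.9 -1.8 0" --pt "-2.5 -16.9 -1.8 0" --pt "-2.5 -16.9 -1.8 0" --pt "-2.1 -17.5 -1.6 0" --pt "-2.1 -17.5 -1.6 0" --pt "-2.1 -17.5 -1.6 0" --pt "-2.1 -17.5 -1.6 0" --pt "-2.1 -17.5 -1.6 0" --pt "-2.1 -17.5 -1.6 0" --pt "-2.1 -17.5 -1.6 0" --pt "0 0 0 0" --pt "0 0 0 0"

```text
t: 73.05
position: [0.5553, 0.3079, 0.1477]
ee_rot: [-2.637, -0.332, -1.343]
ft_force: [-1.3, 0.5, -0.2]
finger_gap: 0.0
finger_force: 0.0
```

```bash
python3 - <<'E'
from kin import *
att(); tipu()
s=bot.state(); M=R.from_rotvec(s['ee_rot']).as_matrix(); p=s['position']; print('ft',s['ft_force'].round(1))
W=[p,u2w([-.0305,.252,.145]),u2w([-.0305,.252,.16])]
for a,b_ in zip(W,W[1:]):
    v=(np.array(b_)-a)@M*1000; print(v.round(1))
print('up 10mm:',(np.array([0,0,10])@M).round(2))
im=snap('side','s8.png'); w=snap('scene','c8.png')
z=lambda im,x,y,w,h,s: cv2.resize(im[y:y+h,x:x+w],(w*s,h*s),interpolation=cv2.INTER_CUBIC)
cv2.imwrite('pics/v8.png',z(im,225,115,110,100,6))
E
```

```text
t 73.05 joints [0.481, 0.478, 2.286, 3.404, 0.58, -1.634] pos [0.5553, 0.3079, 0.1477] tilt 54.37 az 17.5 x [0.571, 0.122, 0.812]
TCP u [-0.0392  0.2537  0.1477] edge u [-0.0327  0.2535  0.1566]
ft [-1.3  0.5 -0.2]
[2.9 2.  8.5]
[12.2 -0.7 -8.7]
up 10mm: [ 8.12 -0.45 -5.83]
```

View pics/v8.png

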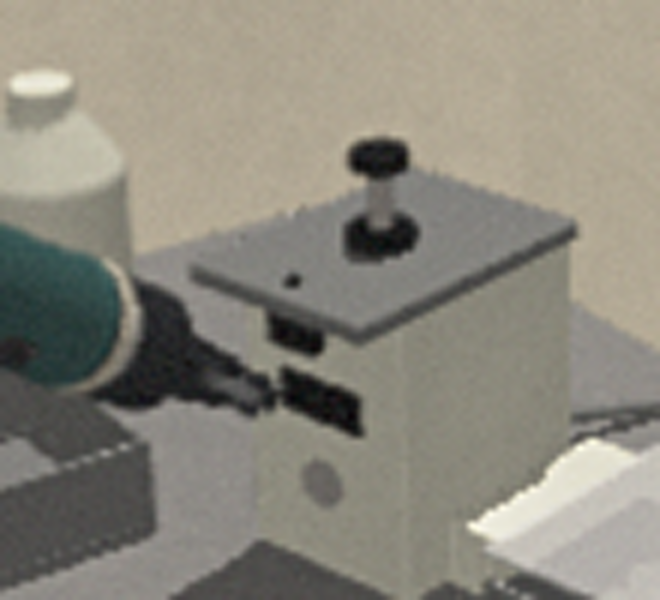

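Emit:
step_arm --pt "2.9 2 8.5 0" --pt "4 -0.2 -2.9 0" --pt "4 -0.2 -2.9 0" --pt "4 -0.2 -2.9 0" --pt "0 0 0 0" --pt "0 0 0 0"

```text
t: 73.75
position: [0.5632, 0.3068, 0.1581]
ee_rot: [-2.642, -0.331, -1.34]
ft_force: [0.4, -0.5, -0.3]
finger_gap: 0.003
finger_force: 0.0
```

Emit:
step_arm --pt "2 -0.1 -1.5 0" --pt "2 -0.1 -1.5 0" --pt "0 0 0 0"

```text
t: 74.05
position: [0.5632, 0.3069, 0.1629]
ee_rot: [-2.642, -0.331, -1.34]
ft_force: [-0.5, 0.3, 0.2]
finger_gap: 0.002
finger_force: 0.0
```

Emit:
step_arm --pt "2 -0.1 -1.5 0" --pt "2 -0.1 -1.5 0" --pt "0 0 0 0"

```text
t: 74.35
position: [0.5633, 0.3068, 0.1681]
ee_rot: [-2.642, -0.331, -1.341]
ft_force: [-0.1, -0.1, -0.4]
finger_gap: 0.004
finger_force: 0.0
```

```bash
python3 - <<'E'
from kin import *
att(); tipu()
E
```

```text
t 74.35 joints [0.47, 0.421, 2.257, 3.433, 0.493, -1.677] pos [0.5633, 0.3068, 0.1681] tilt 54.19 az 17.3 x [0.574, 0.123, 0.81]
TCP u [-0.0317  0.2507  0.1681] edge u [-0.0253  0.2504  0.177 ]
```

Emit:
step_arm --pt "2 -0.1 -1.5 0" --pt "0 0 0 0"

```text
t: 74.55
position: [0.5632, 0.3068, 0.1704]
ee_rot: [-2.642, -0.331, -1.34]
ft_force: [-0.8, 0.3, -0.3]
finger_gap: 0.0
finger_force: 0.0
```

Emit:
step_arm --pt "2 -0.1 -1.5 0" --pt "0 0 0 0"

```text
t: 74.75
position: [0.5631, 0.3067, 0.173]
ee_rot: [-2.642, -0.331, -1.34]
ft_force: [0.6, -0.5, -0.8]
finger_gap: 0.001
finger_force: 0.0
```

Emit:
step_arm --pt "2 -0.1 -1.5 0" --pt "0 0 0 0"

```text
t: 74.95
position: [0.5631, 0.3067, 0.1755]
ee_rot: [-2.642, -0.331, -1.34]
ft_force: [-0.3, 0.7, 0.8]
finger_gap: -0.0
finger_force: 0.0
```

Emit:
step_arm --pt "2 -0.1 -1.5 0" --pt "0 0 0 0"

```text
t: 75.15
position: [0.563, 0.3067, 0.178]
ee_rot: [-2.642, -0.331, -1.34]
ft_force: [0.0, -0.6, -0.2]
finger_gap: 0.001
finger_force: 0.0
```

Emit:
step_arm --pt "-8.1 0.5 5.8 0" --pt "-8.1 0.5 5.8 0" --pt "0 0 0 0"

```text
t: 75.45
position: [0.5623, 0.3062, 0.1563]
ee_rot: [-2.644, -0.332, -1.337]
ft_force: [-0.1, 0.2, -1.4]
finger_gap: 0.001
finger_force: 0.0
```

```bash
python3 - <<'E'
from kin import *
tipu()
s=bot.state(); M=R.from_rotvec(s['ee_rot']).as_matrix(); print(((u2w([-.022,.2515,.158])-s['position'])@M*1000).round(1))
im=snap('side','s9.png')
P=u2w([[-.028,.232,.175],[-.028,.272,.175],[-.028,.232,.205],[-.028,.272,.205],[-.04,.175,.205],[-.04,.325,.205]]); P=np.r_[P,[s['position']]]
for q in proj('side',P): cv2.circle(im,tuple(int(round(v)) for v in q),0,(0,0,255),-1)
cv2.imwrite('pics/v9.png',cv2.resize(im[140:210,235:325],None,fx=8,fy=8,interpolation=cv2.INTER_NEAREST))
E
```

```text
TCP u [-0.0328  0.2503  0.1563] edge u [-0.0263  0.2501  0.1651]
[ 7.7 -1.   7.8]
```

View pics/v9.png

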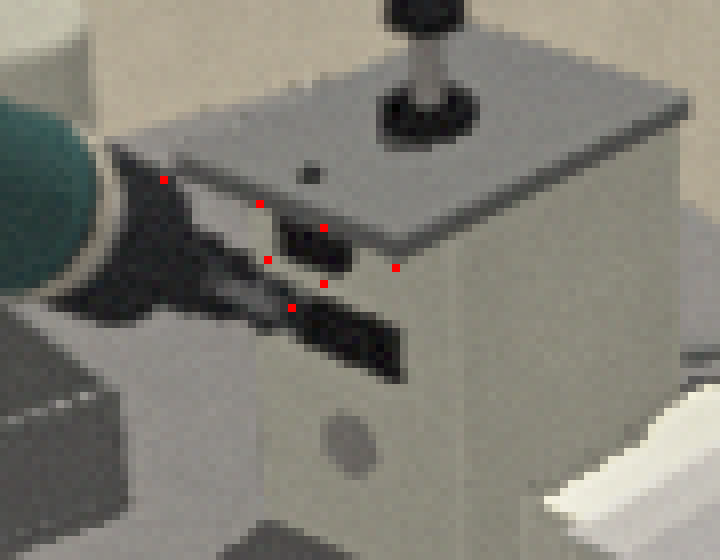

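Emit:
step_arm --pt "4.3 0 6 0" --pt "4 -0.2 -2.9 0" --pt "4 -0.2 -2.9 0" --pt "0 0 0 0"

```text
t: 75.9
position: [0.5697, 0.3083, 0.1682]
ee_rot: [-2.642, -0.331, -1.34]
ft_force: [-0.2, 0.1, -1.7]
finger_gap: -0.004
finger_force: 1.0
```

Emit:
step_arm --pt "2 -0.1 -1.5 0" --pt "0 0 0 0"

```text
t: 76.1
position: [0.5696, 0.3083, 0.1702]
ee_rot: [-2.642, -0.331, -1.339]
ft_force: [-1.5, -0.6, -2.9]
finger_gap: -0.002
finger_force: 1.2
```

Emit:
step_arm --pt "2 -0.1 -1.5 0" --pt "0 0 0 0"

```text
t: 76.3
position: [0.5694, 0.3082, 0.1721]
ee_rot: [-2.643, -0.331, -1.338]
ft_force: [-1.4, -0.7, -4.0]
finger_gap: 0.001
finger_force: 2.0
```

Emit:
step_arm --pt "2 -0.1 -1.5 0" --pt "0 0 0 0"

```text
t: 76.5
position: [0.5683, 0.3079, 0.1733]
ee_rot: [-2.646, -0.332, -1.334]
ft_force: [-0.6, 0.0, -9.7]
finger_gap: 0.001
finger_force: 4.4
```

```bash
python3 - <<'E'
from kin import *
att(); tipu()
E
```

```text
t 76.5 joints [0.466, 0.406, 2.24, 3.445, 0.457, -1.695] pos [0.5683, 0.3079, 0.1733] tilt 53.87 az 17.3 x [0.578, 0.125, 0.807]
TCP u [-0.0266  0.2505  0.1733] edge u [-0.0201  0.2502  0.1821]
```

Emit:
step_arm --pt "1.6 0 -1.2 0" --pt "0 0 0 0"

```text
t: 76.7
position: [0.5674, 0.3075, 0.1742]
ee_rot: [-2.648, -0.332, -1.331]
ft_force: [-3.6, -0.5, -16.5]
finger_gap: 0.001
finger_force: 7.3
```

```bash
python3 - <<'E'
from kin import *
att(); tipu(); s=bot.state(); print(s['ft_force'].round(1),s['torque'].round(2))
im=snap('side','s10.png')
a=cv2.imread('pics/s9.png'); 
cv2.imwrite('pics/v10.png',np.hstack([cv2.resize(i[145:200,240:300],None,fx=6,fy=6,interpolation=cv2.INTER_CUBIC) for i in (cv2.imread('pics/side0.png'),im)]))
E
```

```text
t 76.7 joints [0.466, 0.402, 2.239, 3.448, 0.449, -1.699] pos [0.5674, 0.3075, 0.1742] tilt 53.73 az 17.3 x [0.58, 0.126, 0.805]
TCP u [-0.0275  0.2503  0.1742] edge u [-0.021   0.2501  0.1831]
[ -3.6  -0.5 -16.5] [-0.79  2.8   0.09]
```

View pics/v10.png

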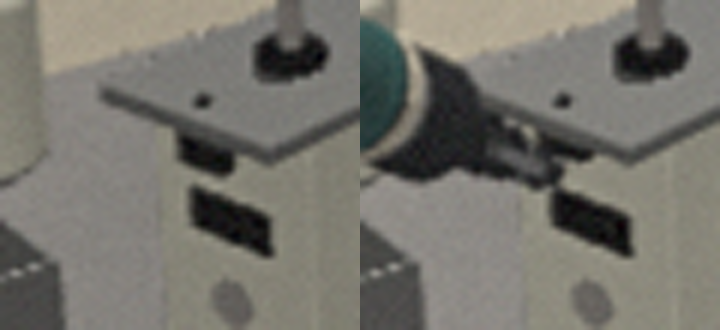

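Emit:
step_arm --pt "2 0 -1.5 0" --pt "0 0 0 0" --pt "0 0 0 0"

```text
t: 77.05
position: [0.5664, 0.3071, 0.1755]
ee_rot: [-2.65, -0.333, -1.327]
ft_force: [-3.2, -0.2, -25.4]
finger_gap: -0.002
finger_force: 11.2
```

Emit:
step_arm --pt "-8.1 0.5 5.8 0" --pt "-8.1 0.5 5.8 0" --pt "-8.1 0.5 5.8 0" --pt "-8 0 -11.6 0" --pt "-8 0 -11.6 0" --pt "0 0 0 0"

```text
t: 77.65
position: [0.5414, 0.3001, 0.1518]
ee_rot: [-2.64, -0.331, -1.343]
ft_force: [-0.3, -0.9, 0.7]
finger_gap: 0.0
finger_force: 0.0
```

```bash
python3 - <<'E'
from kin import *
att(); tipu()
im=snap('side','s11.png'); a=cv2.imread('pics/side0.png'); r=cv2.resize
def g(i): return r(i[150:185,262:300],None,fx=8,fy=8,interpolation=cv2.INTER_NEAREST)
cv2.imwrite('pics/v11.png',np.hstack([g(a),g(im)]))
for n,i in (('before',a),('after',im)):
    c=i[160:182,270:281].min(2); print(n); print(c)
E
```

```text
t 77.65 joints [0.482, 0.459, 2.317, 3.406, 0.59, -1.634] pos [0.5414, 0.3001, 0.1518] tilt 54.28 az 17.3 x [0.572, 0.123, 0.811]
TCP u [-0.0546  0.2496  0.1518] edge u [-0.0482  0.2494  0.1607]
before
[[120 125 118  90  98 113 121 116 114 117 116]
 [119 119  89  47  50  88 116 120 117 117 122]
 [119 118  77  38  52 106 120 117 119 119 114]
 [116 121 115 114 115 121 117 118 121 114 119]
 [ 89 103 117 126 122 122 120 121 120 120 117]
 [ 73  75  85  98 105 118 123 120 120 119 118]
 [ 65  67  74  74  77  87 102 112 118 123 121]
 [ 45  55  66  72  70  78  74  77  90 104 112]
 [ 25  16  35  42  55  68  73  71  73  78  84]
 [ 40  10   8  28  34  38  55  61  66  67  71]
 [ 37  18  23  23  20  24  30  30  41  71  73]
 [ 46  21  15  22  22  19   3  17  30  95 115]
 [ 97  64  36  21  20  16  21  14  25  89 118]
 [125 117 103  78  60  41  26  23  48 112 121]
 [123 125 122 123 122  99  75  77 112 124 119]
 [122 120 102 121 130 127 123 120 123 119 118]
 [121  89  56  63  95 123 130 122 122 120 121]
 [124  82  37  23  43  54  68  96 119 123 122]
 [123  86  37  13  17  22  23  46  61 103 121]
 [127
[... 477 characters left out ...]
  56  73  73  78  75  80  82  97 109 120]
 [ 33  27  35  40  59  75  77  69  80  78  91]
 [ 51  35  21  15  27  40  59  57  71  74  71]
 [123 106  68  40  26  16  18  14  40  81  78]
 [129 128 127 105  65  55  40  38  73 122 123]
 [131 128 130 129 126 125 109 122 126 128 131]
 [124 125 129 127 130 132 125 129 128 125 123]
 [130 128 132 129 129 128 128 122 126 126 125]
 [128 128 109 126 126 134 129 130 127 125 124]
 [127  92  51  66 105 127 132 129 131 129 128]
 [131  95  36  22  40  51  69 103 129 133 132]
 [137  87  36  22  15  14  29  44  64 103 128]
 [130  89  43  28  21  20  23  23  25  47  56]
 [128  91  34  22  18  25  23  21  13  17  19]
 [127 110  51  23  23  24  27  24  24  27  25]]
```

```bash
python3 - <<'E'
from kin import *
print(proj('side',u2w([[-.028,.25,.175],[-.028,.25,.185],[-.028,.25,.183]])))
s=bot.state(); M=R.from_rotvec(s['ee_rot']).as_matrix(); p=s['position']
W=[p,u2w([-.055,.13,.155]),[.65,.1,.2],[.65,.1,.5]]
q=path(M,s['joints'],W)
for a,b_ in zip(W,W[1:]):
    v=(np.array(b_)-a)@M*1000; n=int(np.ceil(np.linalg.norm(v)/20)); print(v.round(1),n,(v/n).round(1))
E
```

```text
[[271.94567549 173.60373615]
 [271.81480001 171.21057324]
 [271.84101178 171.6903122 ]]
  bad [0.571 0.184 0.155] [ 0.09  0.43  2.37  2.85  0.62 -1.4 ] 0.002
[  4.5 119.5  -7.8] 6 [ 0.7 19.9 -1.3]
[ 71.4 100.3  14.8] 7 [10.2 14.3  2.1]
[ 243.3  -12.8 -175. ] 15 [ 16.2  -0.9 -11.7]
```

```bash
python3 - <<'E'
from kin import *
s=bot.state(); M=R.from_rotvec(s['ee_rot']).as_matrix()
M2=M@np.diag([-1,-1,1])
for pu in ([.061,.2515,.34],[.061,.2515,.30],[.061,.2515,.26],[.061,.2,.30],[.061,.1,.30]):
    for nm,m,q0 in (('flip',M,[.4,.35,2.1,3.4,.3,-1.7]),('unfl',M,[.4,.35,1.9,-.4,.4,1.5]),):
        q,e=ik(u2w(pu),m,q0); print(pu,nm,q.round(2),round(e,4))
E
```

```text
[0.061, 0.2515, 0.34] flip [ 0.43  0.18  1.91  2.42 -0.15 -0.73] 0.0
[0.061, 0.2515, 0.34] unfl [ 0.43  0.18  1.91 -0.72  0.15  2.41] 0.0
[0.061, 0.2515, 0.3] flip [ 0.43  0.24  1.95  4.78  0.1  -3.08] 0.0
[0.061, 0.2515, 0.3] unfl [ 0.43  0.24  1.95 -1.5   0.1   3.2 ] 0.0
[0.061, 0.2515, 0.26] flip [ 0.43  0.3   2.    3.92  0.14 -2.22] 0.0
[0.061, 0.2515, 0.26] unfl [ 0.43  0.3   2.    0.78 -0.14  0.92] 0.0
[0.061, 0.2, 0.3] flip [ 0.3   0.22  1.98  3.44  0.01 -1.82] 0.0
[0.061, 0.2, 0.3] unfl [ 0.3   0.22  1.98  0.3  -0.01  1.32] 0.0
[0.061, 0.1, 0.3] flip [ 0.06  0.2   2.    4.7  -0.19 -3.22] 0.0
[0.061, 0.1, 0.3] unfl [ 0.06  0.2   2.   -1.58 -0.19  3.06] 0.0
```

```bash
cat >> kin.py <<'E'
def row(q,d,w):
    p,F=fk(q,V[:8],V[8]); t=p+F@(np.array(d[:3])/1000); G=F@rz(np.radians(d[3]))
    f=lambda x:np.r_[fk(x,V[:8],V[8])[0]-t,w*R.from_matrix(fk(x,V[:8],V[8])[1]@G.T).as_rotvec()]
    return least_squares(f,np.clip(q,lo+.0051,hi-.0051),bounds=(lo+.005,hi-.005)).x
def tl(q):
    p,F=fk(q,V[:8],V[8]); z=F[:,2]; return p.round(3),np.degrees(np.arccos(-z[2])).round(1),np.degrees(np.arctan2(z[1],z[0])).round(0)
E
python3 - <<'E'
from kin import *
for w in (.05,.1,.2,.4,.8):
    q=J[3].copy()
    for _ in range(6): q=row(q,(-45,0,-20,0),w)
    print(w,tl(q))
    q=J[7].copy()
    for _ in range(10): q=row(q,(24.4,-1.3,17.6,0),w)
    print('   descent',tl(q),q.round(2))
E
```

```text
0.05 (array([1.097, 0.338, 0.602]), np.float64(50.6), np.float64(18.0))
   descent (array([0.429, 0.273, 0.154]), np.float64(34.3), np.float64(14.0)) [ 0.55  0.19  2.25 -0.95  0.21 -0.36]
0.1 (array([1.09 , 0.336, 0.593]), np.float64(48.7), np.float64(18.0))
   descent (array([0.43 , 0.273, 0.159]), np.float64(34.8), np.float64(15.0)) [ 0.55  0.18  2.25 -0.95  0.21 -0.36]
0.2 (array([1.064, 0.328, 0.561]), np.float64(42.5), np.float64(18.0))
   descent (array([0.433, 0.274, 0.175]), np.float64(36.6), np.float64(15.0)) [ 0.55  0.15  2.26 -0.95  0.21 -0.37]
0.4 (array([1.009, 0.311, 0.496]), np.float64(29.5), np.float64(18.0))
   descent (array([0.438, 0.274, 0.22 ]), np.float64(41.3), np.float64(17.0)) [ 0.55  0.06  2.26 -0.95  0.21 -0.39]
0.8 (array([0.953, 0.293, 0.435]), np.float64(16.7), np.float64(18.0))
   descent (array([0.441, 0.265, 0.284]), np.float64(48.2), np.float64(17.0)) [ 0.53 -0.07  2.26 -0.95  0.21 -0.42]
```

```bash
cat >> kin.py <<'E'
def sim(q,wps,step=.02,w=.6,extra=0):
    "drive toward world waypoints with tool-axis rows planned from the pose at each leg's start"
    for W in wps:
        p,F=fk(q,V[:8],V[8]); v=(np.array(W)-p)@F*1000; n=int(np.ceil(np.linalg.norm(v)/1000/step)); mn=9
        for _ in range(n+extra): q=row(q,(*(v/n),0),w); mn=min(mn,q[4])
        p,t,a=tl(q); print('  leg',v.round(0),n,'->',w2u(p).round(3),'tilt',t,'az',a,q.round(2),'minj5',round(mn,3))
    return q
E
python3 - <<'E'
from kin import *
q=bot.state()['joints']
print('flipped'); sim(q,[u2w([-.065,.25,.2]),u2w([-.065,.25,.26]),u2w([-.065,.25,.32]),u2w([0,.25,.32]),u2w([.061,.2515,.32]),u2w([.061,.2515,.27]),u2w([.061,.2515,.25])])
print('unflip then descend')
qq=sim(q,[u2w([-.04,.13,.155]),[.65,.1,.2],[.65,.1,.3],[.65,.1,.5]])
for A in ([.5,.2],[.55,.25]):
    print(A); sim(qq,[[*A,.45],[*A,.3],[*A,.2],[*A,.1]])
E
```

```text
flipped
  leg [ 32.  -3. -37.] 3 -> [-0.065  0.25   0.2  ] tilt 54.3 az 17.0 [ 0.49  0.31  2.3   3.51  0.43 -1.75] minj5 0.433
  leg [ 49.  -3. -35.] 4 -> [-0.065  0.25   0.26 ] tilt 54.3 az 17.0 [ 0.49  0.16  2.23  3.84  0.24 -2.09] minj5 0.239
  leg [ 49.  -3. -35.] 4 -> [-0.067  0.251  0.3  ] tilt 56.3 az 17.0 [ 0.5   0.08  2.21  4.1   0.21 -2.36] minj5 0.205
  leg [54.  1. 45.] 4 -> [-0.003  0.255  0.308] tilt 57.7 az 16.0 [ 0.48  0.16  2.1   4.1   0.21 -2.37] minj5 0.205
  leg [45.  4. 48.] 4 -> [0.057 0.256 0.311] tilt 58.9 az 16.0 [ 0.47  0.24  2.    4.1   0.21 -2.39] minj5 0.205
  leg [-33.   6.  24.] 3 -> [0.061 0.252 0.27 ] tilt 58.9 az 16.0 [ 0.45  0.32  2.04  3.75  0.28 -2.03] minj5 0.226
  leg [-17.   1.  10.] 1 -> [0.061 0.252 0.25 ] tilt 58.9 az 16.0 [ 0.45  0.35  2.06  3.65  0.33 -1.93] minj5 0.327
unflip then descend
  leg [ 13. 120.   5.] 7 -> [-0.04   0.13   0.155] tilt 54.3 az 17.0 [ 0.1   0.44  2.35  2.85  0.61 -1.4 ] minj5 0.592
  leg [ 63. 100.   3.] 6 -> [0.001 0.029 0.2  ] tilt 54.3 az 17.0 [-0.16  0.35  2.21  2.23  0.48 -0.95] minj5 0.48
  leg [ 81.  -4. -58
[... 514 characters left out ...]
  0.216] tilt 52.2 az 19.0 [ 0.17  0.18  2.37  2.75  0.34 -1.23] minj5 0.205
  leg [-103.    9.   55.] 6 -> [-0.074  0.172  0.123] tilt 49.3 az 19.0 [ 0.21  0.46  2.37  2.98  0.56 -1.44] minj5 0.373
[0.55, 0.25]
  leg [ -79. -169.  -12.] 10 -> [-0.059  0.199  0.45 ] tilt 54.3 az 17.0 [ 0.32 -0.17  1.95 -0.04  0.41  1.67] minj5 0.409
  leg [-122.    6.   88.] 8 -> [-0.064  0.204  0.338] tilt 50.7 az 16.0 [ 0.36 -0.03  2.09 -0.27  0.21  1.92] minj5 0.205
  leg [-104.   10.   91.] 7 -> [-0.065  0.22   0.256] tilt 45.6 az 12.0 [ 0.45  0.12  2.12 -0.95  0.21  2.68] minj5 0.205
  leg [-106.   21.  114.] 8 -> [-0.055  0.213  0.174] tilt 38.4 az 10.0 [ 0.44  0.27  2.1  -0.95  0.21  2.69] minj5 0.205
```

Emit:
step_arm --pt "8 -0.7 -9.2 0" --pt "8 -0.7 -9.2 0" --pt "8 -0.8 -9.3 0" --pt "8 -0.8 -9.3 0" --pt "10 -0.6 -7 0" --pt "10 -0.6 -7 0" --pt "10 -0.6 -7 0" --pt "10 -0.6 -7 0" --pt "9 -0.6 -7 0" --pt "0 0 0 0"

```text
t: 78.7
position: [0.5332, 0.2993, 0.2619]
ee_rot: [-2.637, -0.329, -1.347]
ft_force: [-0.7, 0.2, -0.1]
finger_gap: 0.003
finger_force: 0.0
```

```bash
python3 - <<'E'
from kin import *
q=bot.state()['joints']; att(); tipu()
sim(q,[u2w([-.065,.25,.32]),u2w([0,.25,.31]),u2w([.061,.2515,.31]),u2w([.061,.2515,.30])],step=.01)
print('diag'); sim(q,[u2w([-.065,.25,.28]),u2w([0,.25,.315]),u2w([.061,.2515,.32])],step=.01)
E
```

```text
t 78.7 joints [0.493, 0.158, 2.224, 3.851, 0.24, -2.1] pos [0.5332, 0.2993, 0.2619] tilt 54.52 az 17.3 x [0.569, 0.121, 0.813]
TCP u [-0.0627  0.2509  0.2619] edge u [-0.0563  0.2506  0.2708]
  leg [ 46.  -2. -36.] 6 -> [-0.067  0.251  0.301] tilt 56.4 az 17.0 [ 0.5   0.08  2.21  4.1   0.21 -2.36] minj5 0.205
  leg [45.  1. 51.] 7 -> [-0.003  0.255  0.303] tilt 57.3 az 16.0 [ 0.48  0.17  2.1   4.1   0.21 -2.37] minj5 0.205
  leg [41.  4. 49.] 7 -> [0.058 0.257 0.302] tilt 58.3 az 15.0 [ 0.47  0.25  2.    4.1   0.21 -2.38] minj5 0.205
  leg [-0.  5.  4.] 1 -> [0.061 0.252 0.299] tilt 58.4 az 15.0 [ 0.46  0.26  2.    4.04  0.21 -2.32] minj5 0.205
diag
  leg [ 13.   0. -12.] 2 -> [-0.065  0.251  0.279] tilt 54.6 az 17.0 [ 0.5   0.12  2.21  4.05  0.21 -2.3 ] minj5 0.205
  leg [67.  0. 32.] 8 -> [-0.005  0.255  0.297] tilt 56.7 az 16.0 [ 0.49  0.18  2.1   4.1   0.21 -2.37] minj5 0.205
  leg [56.  3. 42.] 8 -> [0.056 0.256 0.306] tilt 58.5 az 15.0 [ 0.47  0.25  2.    4.1   0.21 -2.38] minj5 0.205
```

Emit:
step_arm --pt "4 0 -3 0" --pt "4 0 -3 0" --pt "5 -0.2 -4 0" --pt "5 -0.2 -4 0" --pt "5 -0.2 -4 0" --pt "5 -0.2 -4 0" --pt "6 -0.4 -5 0" --pt "6 -0.4 -5 0" --pt "6 -0.4 -4 0"

```text
t: 79.6
position: [0.528, 0.2964, 0.298]
ee_rot: [-2.616, -0.327, -1.379]
ft_force: [-0.7, 0.4, -0.1]
finger_gap: -0.0
finger_force: 0.0
```

```bash
python3 - <<'E'
from kin import *
q=bot.state()['joints']; att(); tipu()
sim(q,[u2w([0,.248,.312]),u2w([.061,.2515,.31])],step=.01)
E
```

```text
t 79.6 joints [0.496, 0.08, 2.207, 4.104, 0.196, -2.361] pos [0.528, 0.2964, 0.298] tilt 55.98 az 17.3 x [0.549, 0.116, 0.828]
TCP u [-0.0685  0.2494  0.298 ] edge u [-0.0623  0.2492  0.3071]
  leg [50.  2. 49.] 7 -> [-0.003  0.254  0.302] tilt 57.2 az 16.0 [ 0.48  0.17  2.1   4.1   0.21 -2.37] minj5 0.205
  leg [42.  3. 50.] 7 -> [0.058 0.256 0.302] tilt 58.3 az 15.0 [ 0.47  0.25  2.    4.1   0.21 -2.38] minj5 0.205
```

Emit:
step_arm --pt "7.1 0.3 7 0" --pt "7.1 0.3 7 0" --pt "7.1 0.3 7 0" --pt "7.1 0.3 7 0" --pt "7.1 0.3 7 0" --pt "7.1 0.3 7 0" --pt "7.1 0.3 7 0"

```text
t: 80.3
position: [0.5918, 0.3171, 0.3021]
ee_rot: [-2.61, -0.318, -1.411]
ft_force: [0.1, 0.1, -0.4]
finger_gap: 0.0
finger_force: 0.0
```

```bash
python3 - <<'E'
from kin import *
q=bot.state()['joints']; att(); tipu()
sim(q,[u2w([.055,.25,.315])],step=.01)
im=snap('side','s12.png')
E
```

```text
t 80.3 joints [0.478, 0.17, 2.097, 4.104, 0.196, -2.375] pos [0.5918, 0.3171, 0.3021] tilt 57.08 az 16.4 x [0.533, 0.111, 0.839]
TCP u [-0.0016  0.2536  0.3021] edge u [0.0044 0.2533 0.3113]
  leg [42.  4. 40.] 6 -> [0.052 0.255 0.305] tilt 58.4 az 15.0 [ 0.47  0.24  2.01  4.1   0.21 -2.38] minj5 0.205
```

Emit:
step_arm --pt "6.8 0.6 6.2 0" --pt "6.8 0.6 6.2 0" --pt "6.8 0.6 6.2 0" --pt "6.8 0.6 6.2 0" --pt "6.8 0.6 6.2 0" --pt "6.8 0.6 6.2 0" --pt "6.8 0.6 6.2 0" --pt "6.8 0.6 6.2 0"

```text
t: 81.15
position: [0.6565, 0.3338, 0.3082]
ee_rot: [-2.598, -0.306, -1.454]
ft_force: [0.1, 0.4, -0.6]
finger_gap: 0.001
finger_force: 0.0
```

```bash
python3 - <<'E'
from kin import *
q=bot.state()['joints']; att(); tipu(); s=bot.state(); print(s['ft_force'].round(1))
sim(q,[u2w([.067,.2515,.296]),u2w([.067,.2515,.285]),u2w([.067,.2515,.26])],step=.01)
im=snap('side','s12.png')
K=cal('side'); a=im.copy()
P=np.r_[u2w([[.061,.2515,.285]]),[s['position']]]
for c,q in zip([(0,0,255),(0,255,255)],proj('side',P)): cv2.circle(a,tuple(int(round(v)) for v in q),0,c,-1)
b=snap('scene','c12.png')
for c,q in zip([(0,0,255),(0,255,255)],proj('scene',P)): cv2.circle(b,tuple(int(round(v)) for v in q),0,c,-1)
g=lambda i,x,y:cv2.resize(i[y:y+60,x:x+66],None,fx=6,fy=6,interpolation=cv2.INTER_NEAREST)
cv2.imwrite('pics/v12.png',np.hstack([g(a,250,120),g(b,345,145)]))
E
```

```text
t 81.15 joints [0.458, 0.252, 1.986, 4.104, 0.196, -2.39] pos [0.6565, 0.3338, 0.3082] tilt 58.7 az 15.5 x [0.51, 0.104, 0.854]
TCP u [0.0652 0.2537 0.3082] edge u [0.071  0.2534 0.3176]
[ 0.1  0.4 -0.6]
  leg [-9.  3.  8.] 2 -> [0.067 0.251 0.296] tilt 58.7 az 15.0 [ 0.45  0.27  2.    3.96  0.21 -2.25] minj5 0.205
  leg [-9.  0.  6.] 2 -> [0.067 0.251 0.285] tilt 58.7 az 15.0 [ 0.45  0.29  2.01  3.87  0.24 -2.15] minj5 0.225
  leg [-21.   1.  13.] 3 -> [0.067 0.251 0.26 ] tilt 58.7 az 15.0 [ 0.45  0.34  2.03  3.71  0.29 -1.99] minj5 0.253
```

View pics/v12.png

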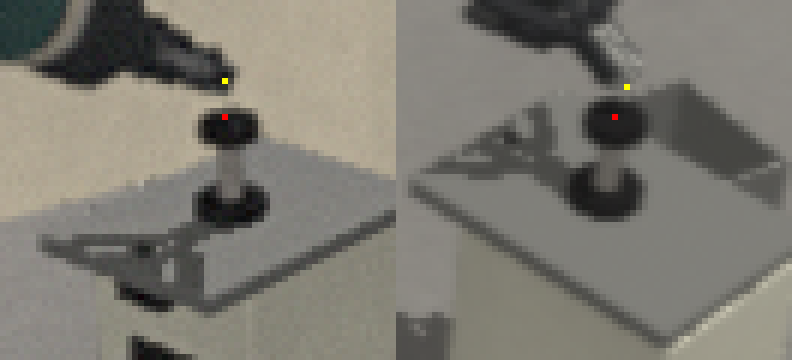

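Emit:
step_arm --pt "-4.3 1.5 2.6 0" --pt "-4.3 1 2.6 0" --pt "-4.3 0.2 2.6 0" --pt "0 0 0 0"

```text
t: 81.65
position: [0.6561, 0.3313, 0.2926]
ee_rot: [-2.599, -0.307, -1.453]
ft_force: [-0.6, 0.2, 1.5]
finger_gap: 0.003
finger_force: 0.8
```

Emit:
step_arm --pt "-4.3 0.2 2.6 0" --pt "-4.3 0.2 2.6 0" --pt "-4.3 0.2 2.6 0" --pt "0 0 0 0"

```text
t: 82.05
position: [0.6568, 0.3315, 0.2795]
ee_rot: [-2.596, -0.306, -1.457]
ft_force: [-4.8, -0.9, 6.8]
finger_gap: -0.001
finger_force: 3.2
```

Emit:
step_arm --pt "-4.3 0.2 2.6 0" --pt "0 0 0 0"

```text
t: 82.25
position: [0.6573, 0.3315, 0.2754]
ee_rot: [-2.595, -0.306, -1.459]
ft_force: [-4.1, -0.2, 8.5]
finger_gap: 0.001
finger_force: 3.9
```

```bash
python3 - <<'E'
from kin import *
att(); tipu()
E
```

```text
t 82.25 joints [0.453, 0.31, 2.024, 3.782, 0.265, -2.064] pos [0.6573, 0.3315, 0.2754] tilt 58.95 az 15.4 x [0.506, 0.104, 0.856]
TCP u [0.0655 0.2512 0.2754] edge u [0.0712 0.251  0.2848]
```

Emit:
step_arm --pt "-4.3 0.2 2.6 0" --pt "-2.6 0.1 1.6 0" --pt "0 0 0 0"

```text
t: 82.55
position: [0.6577, 0.3316, 0.2682]
ee_rot: [-2.593, -0.305, -1.462]
ft_force: [-5.8, -0.7, 10.4]
finger_gap: -0.002
finger_force: 5.2
```

Emit:
step_arm --pt "-2.6 0.1 1.6 0" --pt "0 0 0 0"

```text
t: 82.75
position: [0.6585, 0.3317, 0.2675]
ee_rot: [-2.59, -0.305, -1.467]
ft_force: [-7.5, -2.7, 15.6]
finger_gap: 0.003
finger_force: 7.9
```

Emit:
step_arm --pt "-2.6 0.1 1.6 0" --pt "0 0 0 0"

```text
t: 82.95
position: [0.6598, 0.332, 0.2673]
ee_rot: [-2.586, -0.303, -1.474]
ft_force: [-11.3, -3.6, 22.8]
finger_gap: -0.003
finger_force: 11.4
```

Emit:
step_arm --pt "0 0 0 0" --pt "0 0 0 0" --pt "0 0 0 0" --pt "0 0 0 0" --pt "0 0 0 0" --pt "0 0 0 0" --pt "0 0 0 0" --pt "0 0 0 0" --pt "0 0 0 0" --pt "0 0 0 0"

```text
t: 83.95
position: [0.6598, 0.3319, 0.2673]
ee_rot: [-2.586, -0.303, -1.474]
ft_force: [-11.1, -2.8, 22.2]
finger_gap: -0.003
finger_force: 11.3
```

Emit:
step_arm --pt "4.3 -0.2 -2.6 0" --pt "4.3 -0.2 -2.6 0" --pt "4.3 -0.2 -2.6 0" --pt "4.3 -0.2 -2.6 0" --pt "4.3 -0.2 -2.6 0" --pt "4.3 -0.2 -2.6 0" --pt "4.3 -0.2 -2.6 0" --pt "4.3 -0.2 -2.6 0" --pt "4.3 -0.2 -2.6 0" --pt "4.3 -0.2 -2.6 0" --pt "4.3 -0.2 -2.6 0" --pt "0 0 0 0" --pt "0 0 0 0"

```text
t: 85.25
position: [0.6554, 0.332, 0.3117]
ee_rot: [-2.595, -0.305, -1.459]
ft_force: [0.7, -0.2, -0.6]
finger_gap: 0.0
finger_force: 0.0
```

```bash
python3 - <<'E'
from kin import *
att(); tipu()
im=snap('side','s13.png'); a=cv2.imread('pics/s12.png'); a0=cv2.imread('pics/side0.png')
# compare key regions with earlier images: plunger head, switch, tray front, bystanders
for n,(x,y,w,h) in dict(plunger=(280,136,20,20),switch=(268,160,16,16),tray=(290,200,80,55),tub=(400,260,50,50),bottle=(405,205,30,50),bigbottle=(218,125,14,30),pegbox=(200,175,30,40)).items():
    f=lambda i:i[y:y+h,x:x+w].astype(int); print(n,'vs s12',np.abs(f(im)-f(a)).mean().round(1),'vs start',np.abs(f(im)-f(a0)).mean().round(1))
E
```

```text
t 85.25 joints [0.456, 0.245, 1.989, 4.104, 0.196, -2.392] pos [0.6554, 0.332, 0.3117] tilt 58.94 az 15.4 x [0.506, 0.103, 0.856]
TCP u [0.0638 0.2521 0.3117] edge u [0.0695 0.2518 0.3212]
plunger vs s12 2.9 vs start 6.7
switch vs s12 4.5 vs start 27.0
tray vs s12 2.2 vs start 20.1
tub vs s12 2.2 vs start 6.8
bottle vs s12 2.1 vs start 7.1
bigbottle vs s12 3.5 vs start 12.5
pegbox vs s12 2.4 vs start 5.3
```

```bash
python3 -c "
from bench import bot
print(bot.close_job())"
```

```text
the job is handed in; nothing more can be done
None
```

I handed the job in at about 85 s: three round tablets in the column-side compartment, three rectangular ones in the other, tray fully home, switch fully up, and plunger pressed to its stop, held and back up; nothing suggests the bottle, tub or peg box were disturbed, though the hand-in gave no verdict.

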